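# Fetch the innermost adapter from the keeper rail

## Task

Set the brass-headed sample adapter upright in the round nest of the loading stand, fully seated. It is the innermost in the keeper rail and all of them leave the rail only through its open end, so first slide out the other two and stand them in the black tray until the brass one is in the nest; then slide them back in, each to the very place in the rail where it stood, so that the brass one's place stays free. Keep the adapters upright, and do not disturb the jar, the marker or the tape roll.

Things in the scene. Friction and masses are not known exactly. Their poses are not given: they have to be found in the camera images.
- rail: fixed grey aluminium rail, 206 mm along its x, open at -x, closed at +x. Origin: underside, mid-length. Channel x -49 to +94 mm: floor at z 8 mm, 43 mm wide inside; lips at z 21 to 26 mm leave a 21 mm slot for the necks, so feet can only slide along x, with 5 mm play upward. Places, marked by dark lines, at y 0, x -20 (front), +26 (middle), +72 mm (innermost)
- rail_apron (a point): point on the rail's floor line (8 mm above the bench), 82 mm to -x of the rail's origin, on the flat apron before the open end. Only here can an adapter be lifted out or set down. The apron runs from x -50 to -106 mm of the rail between flared guides 18 mm high, 53 mm apart at the outer end, 43 mm at the channel. Axes as the rail's
- stand: loading stand, fixed: dark square plate 100 x 100 x 6 mm with a round steel nest in its middle. Nest: ring 68 mm outside, 43 mm inside, top at 16 mm, flat floor at 8 mm above the bench. Origin: under the centre of the nest, on the bench, z up
- tray: flat black plastic tray, fixed, 115 mm along its own x by 190 mm along its own y, rim 22 mm high, floor 3 mm above the bench. Two low partitions (16 to 18 mm high) cross in its middle and make four empty bays, each about 53 x 91 mm, centred at x = +-27.5 mm, y = +-46.5 mm. Origin: centre of the underside, z up
- adapter_brass: upright turned adapter, 60 mm tall, 0.18 kg: round steel foot 36 mm across, 8 mm thick, tapering to 29 mm across at the underside; steel neck 13 mm across; on top, 32 to 60 mm above the underside, a cylindrical grip head 28 mm across, brass-yellow. Round: yaw does not matter. Origin: centre of the underside. The one wanted; at the start in the innermost place of the rail
- adapter_red: upright turned adapter, 60 mm tall, 0.18 kg: round steel foot 36 mm across, 8 mm thick, tapering to 29 mm across at the underside; steel neck 13 mm across; on top, 32 to 60 mm above the underside, a cylindrical grip head 28 mm across, red. Round: yaw does not matter. Origin: centre of the underside. At the start in the front or the middle place of the rail
- adapter_blue: upright turned adapter, 60 mm tall, 0.18 kg: round steel foot 36 mm across, 8 mm thick, tapering to 29 mm across at the underside; steel neck 13 mm across; on top, 32 to 60 mm above the underside, a cylindrical grip head 28 mm across, blue. Round: yaw does not matter. Origin: centre of the underside. At the start in the front or the middle place of the rail
- sample_jar: white screw-cap jar, 36 mm across, 69 mm tall, loose, upright at the left of the work; bystander. Origin: centre of the underside
- marker: felt marker, white with black cap, 130 x 16 x 16 mm, lying loose along the bench's right edge; bystander. Origin: centre of the underside, length along its y
- tape_roll: roll of clear tape, 58 mm across, 18 mm high, lying flat and loose at the back between keyboard and mouse; bystander. Origin: centre of the underside
Not all that is in view belongs to the job. What is shaped like the adapter_red but green, orange or purple is not meant.

How it is judged:
On the way, in this order (a step that is already met when the one before it is completed fails the run):
1. the red and the blue adapter stand upright in the tray (x of adapter_red in the frame of tray between -0.05 and 0.05 m and y of adapter_red in the frame of tray between -0.085 and 0.085 m and z of each of adapter_red, adapter_blue in the frame of tray below 0.008 m and angle between each of adapter_red, adapter_blue's own z axis and vertical below 0.15 rad and x of adapter_blue in the frame of tray between -0.05 and 0.05 m and y of adapter_blue in the frame of tray between -0.085 and 0.085 m and contact force between each of adapter_red, adapter_blue and the fingers below 0.2 N), for 0.2 s.
2. the brass adapter stands released and fully seated in the nest while the other two are still in the tray (horizontal distance between adapter_brass and stand below 0.006 m and z of adapter_brass in the frame of stand below 0.0105 m and angle between adapter_brass's own z axis and vertical below 0.1 rad and x of adapter_red in the frame of tray between -0.05 and 0.05 m and y of adapter_red in the frame of tray between -0.085 and 0.085 m and z of each of adapter_red, adapter_blue in the frame of tray below 0.008 m and angle between each of adapter_red, adapter_blue's own z axis and vertical below 0.15 rad and x of adapter_blue in the frame of tray between -0.05 and 0.05 m and y of adapter_blue in the frame of tray between -0.085 and 0.085 m and contact force between adapter_brass and the fingers below 0.2 N), for 0.2 s.
At the end, for the whole second after the job is handed in: the brass adapter is upright on the nest's floor (within 6 mm of its centre and 2.5 mm of its floor), the red and the blue one are upright in the rail within 14 mm of where each stood at the start, all released and at rest (horizontal distance between adapter_brass and stand below 0.006 m and z of adapter_brass in the frame of stand below 0.0105 m and angle between each of adapter_brass, adapter_red, adapter_blue's own z axis and vertical below 0.1 rad and distance of each of adapter_red, adapter_blue from where it was at the start of the episode below 0.014 m and linear speed of each of adapter_red, adapter_blue, adapter_brass below 0.01 m/s and contact force between each of adapter_red, adapter_blue, adapter_brass and the fingers below 0.2 N); the robot touches nothing.
It fails at once if an adapter is tipped by more than about 35 degrees (angle between any of adapter_red, adapter_blue, adapter_brass's own z axis and vertical above 0.6 rad).
It fails at once if the jar, the marker or the tape roll is moved by more than 15 mm (distance of any of sample_jar, marker, tape_roll from where it was at the start of the episode above 0.015 m).
It also fails if it takes over 125 s, if anything falls off the work surface, if the arm or the gripper's body presses on something with over 40 N, if the wrist force passes 120 N, or if a joint passes its speed limit or range.

## Robot

A 6-joint arm with a two-finger parallel gripper is mounted at the origin on a cart in front of the work surface, level with it; the furniture and walls round the work are solid. World frame = base frame: x ahead of the robot, y to its left, z up, the work surface at z = 0. Lengths are in m, angles in rad, forces in N, time in s.
With the tool pointing down it reaches from about 0.4 to 0.925 m from the base axis. Payload 12.5 kg.
Tool frame: the origin (TCP) lies midway between the tips of the shut fingers; the grasp point (between the pads) lies 19 mm behind it; z points along the fingers, y is the line along which they close (so a half turn about z gives the same grasp; the last joint's range is limited). The gripper opens to 95 mm and grips with 3 to 60 N. Pads are 20 mm wide; open, the fingers measure 119 mm over their backs; the gripper's body (75 mm by 180 mm) begins 59 mm behind the grasp point.
Start: joints at [-0.106, 0.491, 1.559, -0, 1.092, -0.106], TCP at [0.625, 0, 0.183] pointing down, gripper open.
Joint ranges: [-3.1, 3.1], [-0.84, 2.19], [0.05, 2.79], [-1.13, 4.28], [0.06, 2.93], [-2.69, 2.69]. Speed limits (rad/s): [2.22, 2.22, 2.79, 3.14, 3.14, 3.14].

## Interface

Orientations are given as a 3x3 rotation matrix whose columns are the frame's x, y, z axes.
In Python, from workcell import robot, imaging, spotter gives the robot as it stands.
- The arm moves only by the shell command python3 -m jog 'ROWS' [FORCE]. ROWS is JSON, a list of rows, each an object of numbers: "ax", "ay", "az": the turn, a rotation vector about the world's x, y, z in rad; "dx", "dy", "dz": the shift along the world's x, y, z in mm; "gripper": the opening, from 0 (shut) to 1 (fully open). In form: [{"ax": .., "ay": .., "az": .., "dx": .., "dy": .., "dz": .., "gripper": ..}, ...]. A call has 1 to 12 rows; each row is the pose to reach, as a shift and turn from the pose commanded when the call began; what a row does not reach only later rows make up. A row lasts 1/10 s, in which the tool goes at most 50 mm and 8.59 degrees, less where a joint would pass 70% of its speed; a pose out of reach is approached as far as the arm can. A call with a gripper value outside its range is refused whole. The fingers move at their own pace and stop on an object; FORCE is the grip in N (left out, the last holds). Time passes only in rows, so rows that repeat a pose let the fingers close. It gives the time, the measured TCP pose, the force, the opening and the grip force at its end, in the units of the state.
- robot.sense(): the state, without advancing time (a new reading comes with each control period).
- imaging.camera(name): name is "scene" or "side" or "wrist"; returns the picture (480x640x3 uint8, red, green, blue); there is no depth.
- imaging.get_calibration(name): a dict with "fx", "fy", "cx", "cy" (pixels), "view" (4x4, takes a point from world to camera coordinates); the wrist camera has in their place "tool_from_camera" (4x4, takes a point from camera to tool coordinates, whose origin is the TCP and whose axes are the flange's). Camera axes: x right, y up, looking along -z (the intrinsics and any distortion apply to the point x, -y, -z); pixel columns grow to the right and rows downward; lengths in m; the calibration is good to about 2 mm. A picture is of the moment at which its call begins: read the wrist's pose just before it. get_calibration takes no time and is no camera call.
- robot.sign_off(): hands the job in; it is judged then, once.
Trained networks look in the newest picture that a camera, given by its name, has taken for a name from the list of things; names that differ only in an ending like _2 or _b are one class to them, and where a whole thing is asked for, a point or a joint stands for the part that bears it (a point fixed in the world has none). Each returns a list of dicts, best first, with "confidence" (0 to 1); they miss things now and then, are a little off and sometimes report something else, mostly with a low value. They report only what shows in the picture. A call takes as long as a camera call. They do not tell look-alikes from the thing itself.
- spotter.boxes_of(camera, query): "xy" ([column, row] in pixels, amid what is visible of it).
- spotter.mark_of(camera, query): "xy" ([column, row] in pixels: a listed point, or the origin of a listed thing).
The state is a dict: "time": time; "joints": joint angles; "joint_vel": joint speeds; "tau": joint torques, N m; "ee_pos": TCP position; "tool_rot": TCP orientation; "wrist_force": force on the tool from outside, world axes, zero at the start; "wrist_torque": the same for the moment, N m; "grip_width": opening from 0.0 (shut) to 1.0 (fully open); "gripper_force": force on a finger pad.
Only numpy, scipy, OpenCV 4.12 (cv2) and the standard library are available. Lean on these libraries where they do the work, as an engineer would, in place of code of your own. Each camera call takes 0.05 s, during which the arm holds its last target. There are 200 camera calls.

## Working session

There is one attempt and no reset: what is moved stays moved. The work goes in short steps, Python scripts to look and compute and a shell command to move; the robot and the scene stay as the last step left them, time stands still between calls to the robot, and variables do not carry over. Pictures are saved under pics/ and viewed, at most 14 in all, crops included, and the job is handed in when it is done.

```bash
mkdir -p pics; python3 - <<'E'
from workcell import robot, imaging, spotter
import cv2
for n in ("scene","side"):
    im=imaging.camera(n); cv2.imwrite(f"pics/{n}0.png",im[:,:,::-1])
    for q in ("rail","rail_apron","stand","tray","adapter_brass","adapter_red","adapter_blue","sample_jar"):
        print(n,q,[([round(v) for v in d["xy"]],round(d["confidence"],2)) for d in spotter.mark_of(n,q)[:3]])
    print(imaging.get_calibration(n))
print(imaging.get_calibration("wrist"));print(robot.sense())
E
```

```text
scene rail [([335, 259], 0.61)]
scene rail_apron [([313, 274], 0.61)]
scene stand [([259, 224], 0.82)]
scene tray [([420, 302], 0.81), ([334, 258], 0.56)]
scene adapter_brass [([349, 234], 0.83)]
scene adapter_red [([282, 250], 0.96), ([395, 254], 0.85), ([336, 247], 0.82)]
scene adapter_blue [([329, 257], 0.69), ([341, 248], 0.37), ([188, 218], 0.16)]
scene sample_jar [([190, 218], 0.89)]
{'fx': 511.5248163038807, 'fy': 511.5248163038807, 'cx': 321.7207965366696, 'cy': 238.3043729813538, 'view': array([[ 0.64723766, -0.7622757 ,  0.00437793, -0.31693132],
       [ 0.3976123 ,  0.3424959 ,  0.851235  , -0.24123209],
       [-0.65037518, -0.54921063,  0.52476644, -0.70337174],
       [ 0.        ,  0.        ,  0.        ,  1.        ]])}
side rail [([318, 252], 0.78), ([305, 371], 0.63), ([308, 253], 0.2)]
side rail_apron []
side stand [([301, 194], 0.66)]
side tray [([322, 327], 0.96)]
side adapter_brass [([344, 247], 0.45)]
side adapter_red [([321, 247], 0.76), ([316, 221], 0.68), ([350, 275], 0.67)]
side adapter_blue [([309, 253], 0.64)]
side sample_jar [([264, 158], 0.49)]
{'fx':
[... 934 characters left out ...]
e+00, -1.05586757e-01]), 'joint_vel': array([ 0.00010726,  0.00198206, -0.00078457, -0.0001446 ,  0.00080092,
        0.00024831]), 'tau': array([ 1.75997888e-03, -6.12456179e+01, -2.58429354e+01,  6.93968427e-02,
        4.45521728e-02, -1.08338094e-05]), 'ee_pos': array([ 6.25033134e-01, -4.83029633e-06,  1.83177951e-01]), 'tool_rot': array([[ 7.47797380e-06,  9.99999992e-01,  1.29577775e-04],
       [ 9.99999998e-01, -7.47047294e-06, -5.78873726e-05],
       [-5.78864041e-05,  1.29578207e-04, -9.99999990e-01]]), 'wrist_force': array([0.00763225, 0.08369857, 0.90695794]), 'wrist_torque': array([-0.0041579 , -0.02212612,  0.0247414 ]), 'gripper_force': 0.0, 'grip_width': 0.9985638702180213}
```

View both.

```bash
cat > h.py <<'E'
import numpy as np
from workcell import robot, imaging, spotter
def ray(n,uv,s=None):
    c=imaging.get_calibration(n)
    d=np.array([(uv[0]-c["cx"])/c["fx"],-(uv[1]-c["cy"])/c["fy"],-1.])
    if n=="wrist":
        s=s or robot.sense(); T=np.eye(4);T[:3,:3]=s["tool_rot"];T[:3,3]=s["ee_pos"]; M=T@c["tool_from_camera"]
    else: M=np.linalg.inv(c["view"])
    return M[:3,3],M[:3,:3]@d
def onz(n,uv,z,s=None):
    o,d=ray(n,uv,s); return o+d*(z-o[2])/d[2]
def proj(n,p):
    c=imaging.get_calibration(n); q=(c["view"]@np.r_[p,1])[:3]
    return c["cx"]-c["fx"]*q[0]/q[2], c["cy"]+c["fy"]*q[1]/q[2]
E
python3 - <<'E'
from h import *
import cv2
for n,L in dict(scene=dict(rail=(335,259,0),apron=(313,274,.008),stand=(259,224,0),tray=(420,302,0),brass=(349,234,.008),jar=(190,218,0)),side=dict(rail=(318,252,0),stand=(301,194,0),tray=(322,327,0),brass=(344,247,.008),blue=(309,253,.008),jar=(264,158,0))).items():
    for k,v in L.items(): print(n,k,onz(n,v[:2],v[2]).round(3))
a=cv2.imread("pics/scene0.png");b=cv2.imread("pics/side0.png")
cv2.imwrite("pics/s_crop.png",cv2.resize(a[150:350,150:450],(800,533),interpolation=cv2.INTER_CUBIC))
E
```

```text
scene rail [ 0.514 -0.014  0.   ]
scene apron [ 0.438 -0.022  0.008]
scene stand [0.512 0.204 0.   ]
scene tray [ 0.507 -0.216  0.   ]
scene brass [0.599 0.016 0.008]
scene jar [0.428 0.343 0.   ]
side rail [ 0.529 -0.006  0.   ]
side stand [0.508 0.194 0.   ]
side tray [ 0.511 -0.222 -0.   ]
side brass [ 0.598 -0.006  0.008]
side blue [ 0.505 -0.012  0.008]
side jar [0.416 0.344 0.   ]
```

View pics/scene0.png

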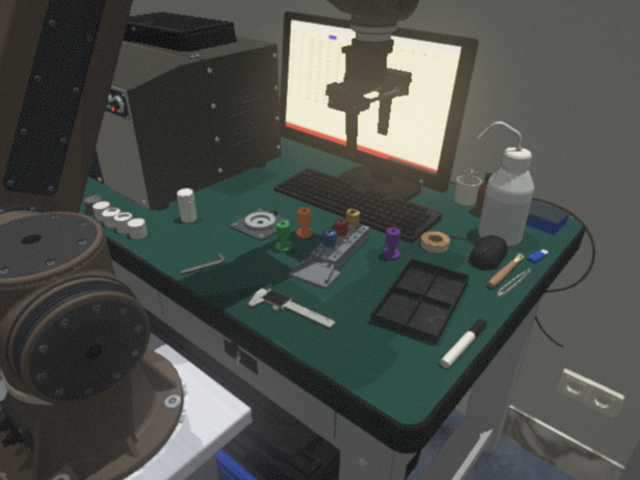

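View pics/side0.png

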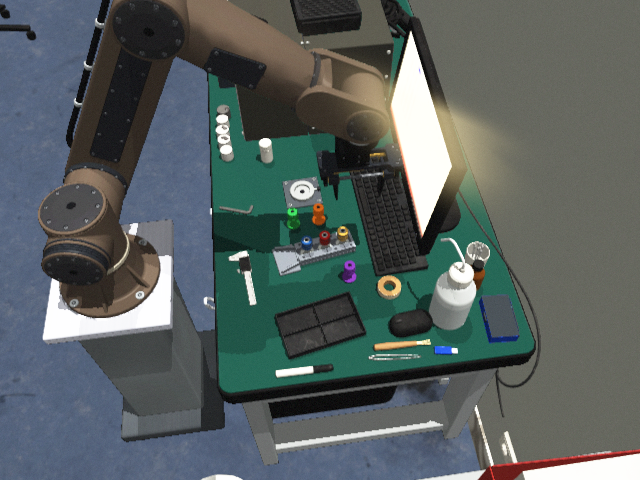

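View pics/s_crop.png

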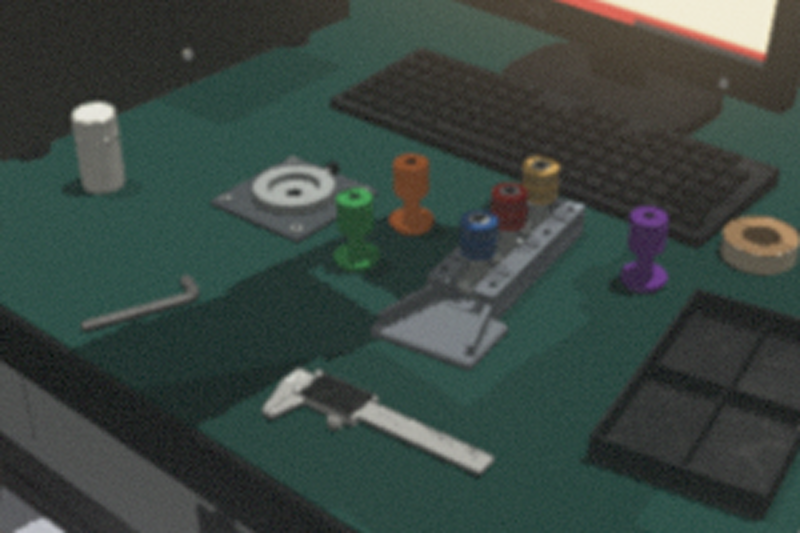

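The blue adapter is in front (scene 329,240), red in the middle (341,228) and brass innermost (353,217). The look-alikes are green (284,235), orange (304,222) and purple (393,243), all outside the rail and so not meant. Next is a close wrist look.

```bash
python3 - <<'E'
from h import *
import cv2
s=robot.sense()
im=imaging.camera("wrist"); cv2.imwrite("pics/w0.png",im[:,:,::-1])
Z=dict(rail=0,rail_apron=.008,stand=0,tray=0,adapter_brass=.008,adapter_red=.008,adapter_blue=.008)
for q,z in Z.items():
    print(q,[(np.round(d["xy"]),round(d["confidence"],2),onz("wrist",d["xy"],z,s)[:2].round(4)) for d in spotter.mark_of("wrist",q)[:3]])
E
```

```text
rail [(array([234., 214.]), 0.61, array([ 0.5214, -0.0026]))]
rail_apron [(array([165., 230.]), 0.73, array([ 0.443 , -0.0193]))]
stand [(array([206.,  18.]), 0.72, array([0.507 , 0.1981]))]
tray [(array([232., 372.]), 0.93, array([ 0.5037, -0.2145]))]
adapter_brass [(array([294., 209.]), 0.74, array([0.5915, 0.0054]))]
adapter_red [(array([183., 130.]), 0.93, array([0.4754, 0.0903])), (array([298., 286.]), 0.83, array([ 0.5946, -0.0887])), (array([256., 217.]), 0.81, array([ 0.5486, -0.0037]))]
adapter_blue [(array([218., 224.]), 0.6, array([ 0.5047, -0.0118]))]
```

View pics/w0.png

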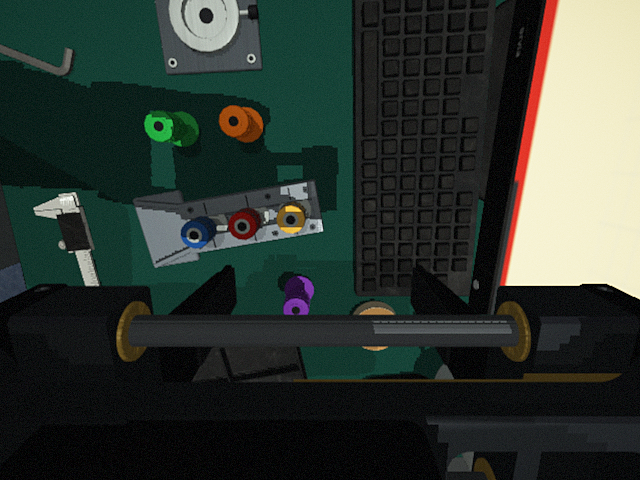

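```bash
python3 - <<'E'
from h import *
for k,uv in dict(blue=(194.5,235.5),red=(242,225.5),brass=(291,219)).items(): print(k,onz("wrist",uv,.068).round(4))
print("rail corners")
for uv in ((134,201),(157,267),(316,180),(323,232)): print(onz("wrist",uv,.008 if uv[0]<200 else .026).round(4))
print('nest hole',onz("wrist",(206,15.5),.008).round(4),'ring top',onz("wrist",(205,16),.016).round(4))
E
```

```text
blue [ 0.4999 -0.0102  0.068 ]
red [ 5.466e-01 -3.000e-04  6.800e-02]
brass [0.5939 0.0061 0.068 ]
rail corners
[0.4124 0.0141 0.008 ]
[ 0.4282 -0.0644  0.008 ]
[0.6171 0.0391 0.026 ]
[ 0.6245 -0.0173  0.026 ]
nest hole [0.5095 0.1976 0.008 ] ring top [0.511  0.1945 0.016 ]
```

```bash
python3 - <<'E'
import cv2
a=cv2.imread("pics/w0.png");cv2.imwrite("pics/w0c.png",cv2.resize(a[170:280,120:335],(796,407),interpolation=cv2.INTER_CUBIC))
E
```

```text
(no output)
```

View pics/w0c.png

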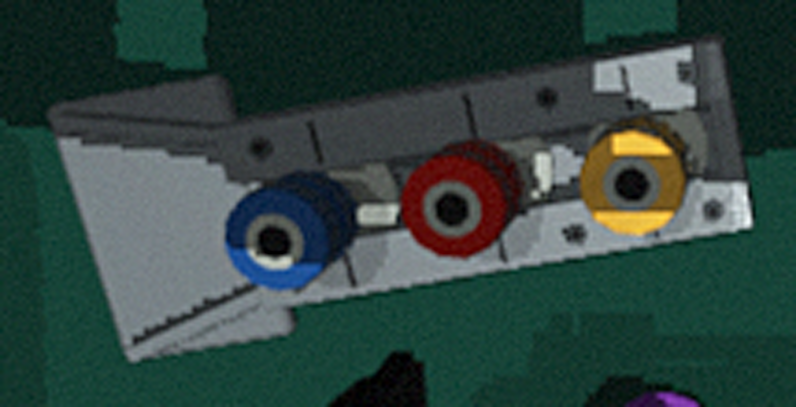

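Blue, red and brass stand in a row in the rail, heads at about px (194,235), (242,226) and (290,219). Rail yaw is about 10° and the apron is at about (0.440, -0.019). I'll turn the tool so its fingers straddle the rail and go above blue.

```bash
python3 -m jog '[{"az":-0.13,"dx":-12,"dy":-1,"gripper":0.7},{"az":-0.26,"dx":-25,"dy":-2,"gripper":0.7},{"az":-0.39,"dx":-38,"dy":-3,"gripper":0.7},{"az":-0.52,"dx":-50,"dy":-4,"gripper":0.7},{"az":-0.65,"dx":-62,"dy":-5,"gripper":0.7},{"az":-0.78,"dx":-75,"dy":-6,"dz":-5,"gripper":0.7},{"az":-0.91,"dx":-88,"dy":-7,"dz":-10,"gripper":0.7},{"az":-1.04,"dx":-100,"dy":-8,"dz":-15,"gripper":0.7},{"az":-1.17,"dx":-112,"dy":-9,"dz":-20,"gripper":0.7},{"az":-1.3,"dx":-125,"dy":-10,"dz":-25,"gripper":0.7},{"az":-1.396,"dx":-125,"dy":-10,"dz":-25,"gripper":0.7},{"az":-1.396,"dx":-125,"dy":-10,"dz":-25,"gripper":0.7}]' 30
python3 - <<'E'
from h import *
import cv2
s=robot.sense();print(s["ee_pos"],s["wrist_force"],s["tool_rot"][:,1])
im=imaging.camera("wrist"); cv2.imwrite("pics/w1.png",im[:,:,::-1])
E
```

```text
[6.25026790e-01 1.77304591e-05 1.83166400e-01] [ 0.81093463 -0.30088808 -0.38112902] [9.99999993e-01 3.17499028e-05 1.18190642e-04]invalid input
```

View pics/w1.png

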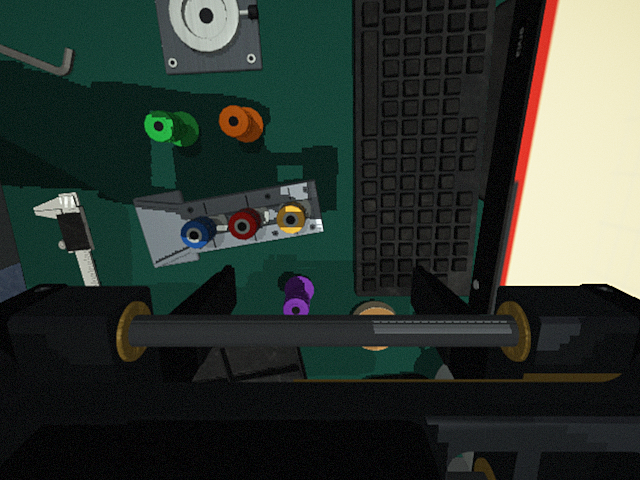

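The call was refused and the view is unchanged. Every row probably needs all seven keys.

```bash
python3 -m jog '[{"ax":0,"ay":0,"az":-0.13,"dx":-12,"dy":-1,"dz":0,"gripper":0.7},{"ax":0,"ay":0,"az":-0.26,"dx":-25,"dy":-2,"dz":0,"gripper":0.7},{"ax":0,"ay":0,"az":-0.39,"dx":-38,"dy":-3,"dz":0,"gripper":0.7},{"ax":0,"ay":0,"az":-0.52,"dx":-50,"dy":-4,"dz":0,"gripper":0.7},{"ax":0,"ay":0,"az":-0.65,"dx":-62,"dy":-5,"dz":0,"gripper":0.7},{"ax":0,"ay":0,"az":-0.78,"dx":-75,"dy":-6,"dz":-5,"gripper":0.7},{"ax":0,"ay":0,"az":-0.91,"dx":-88,"dy":-7,"dz":-10,"gripper":0.7},{"ax":0,"ay":0,"az":-1.04,"dx":-100,"dy":-8,"dz":-15,"gripper":0.7},{"ax":0,"ay":0,"az":-1.17,"dx":-112,"dy":-9,"dz":-20,"gripper":0.7},{"ax":0,"ay":0,"az":-1.3,"dx":-125,"dy":-10,"dz":-25,"gripper":0.7},{"ax":0,"ay":0,"az":-1.396,"dx":-125,"dy":-10,"dz":-25,"gripper":0.7},{"ax":0,"ay":0,"az":-1.396,"dx":-125,"dy":-10,"dz":-25,"gripper":0.7}]' 30
python3 - <<'E'
from h import *
import cv2
s=robot.sense();print(s["ee_pos"],s["wrist_force"],s["tool_rot"][:,1])
im=imaging.camera("wrist"); cv2.imwrite("pics/w2.png",im[:,:,::-1])
E
```

```text
time: 2.55
ee_pos: [0.4999, -0.01, 0.1583]
tool_rot: [[0.985, 0.172, 0.0], [0.172, -0.985, -0.0], [0.0, 0.0, -1.0]]
wrist_force: [0.0, 0.5, -0.9]
grip_width: 0.7
gripper_force: 0.0
[ 0.49992461 -0.01004067  0.15831909] [ 0.01748883  0.46143852 -0.94664771] [ 1.72424502e-01 -9.85022721e-01  1.73876665e-04]
```

View pics/w2.png

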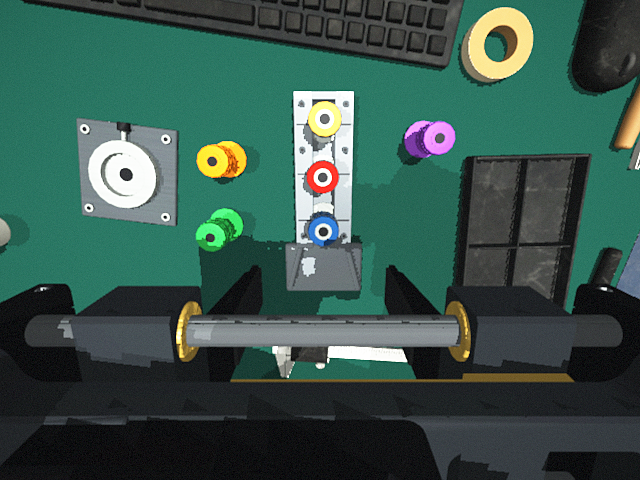

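In this view blue is at (323,232), red (322,177), brass (324,119), the nest centre (125,174), the tray's crossing partitions (521,244) and the apron around (323,270). The gripper is square to the rail.

```bash
python3 - <<'E'
from h import *
for k,uv,z in (("blue",(323,232),.068),("red",(322,177),.068),("brass",(324,119),.068),("hole",(125,174.5),.008),("ringtop",(123,174.5),.016),("cross",(521.5,244),.016),("L far",(293.5,91),.026),("R far",(354,92),.026),("L near",(298,243),.026),("R near",(354.5,243),.026),("apL",(287,290),.008),("apR",(361,291),.008),("trayTL",(468,156),.022),("trayTR",(591,155),.022),("purple",(440,138),.06),("jar",(-8,230),.03)):
    print(k,onz("wrist",uv,z)[:2].round(4))
for q,z in (("rail",0),("rail_apron",.008),("stand",0),("tray",0)):
    print(q,[(np.round(d["xy"]),onz("wrist",d["xy"],z)[:2].round(4)) for d in spotter.mark_of("wrist",q)[:1]])
E
```

```text
blue [ 0.4989 -0.0097]
red [ 5.464e-01 -4.000e-04]
brass [0.5929 0.0062]
hole [0.5083 0.1987]
ringtop [0.5094 0.1962]
cross [ 0.5102 -0.2214]
L far [0.6151 0.0385]
R far [ 0.624  -0.0163]
L near [0.4726 0.0117]
R near [ 0.4828 -0.0455]
apL [0.4108 0.0157]
apR [ 0.4243 -0.0665]
trayTL [ 0.5875 -0.1373]
trayTR [ 0.6094 -0.2548]
purple [ 0.5958 -0.0938]
jar [0.4331 0.3165]
rail []
rail_apron [(array([321., 271.]), array([ 0.4398, -0.0178]))]
stand [(array([132., 171.]), array([0.512, 0.196]))]
tray [(array([507., 246.]), array([ 0.5027, -0.2164]))]
```

```bash
python3 -m jog '[{"ax":0,"ay":0,"az":0,"dx":-1,"dy":0,"dz":-30,"gripper":0.7},{"ax":0,"ay":0,"az":0,"dx":-1,"dy":0,"dz":-60,"gripper":0.7},{"ax":0,"ay":0,"az":0,"dx":-1,"dy":0,"dz":-90,"gripper":0.7},{"ax":0,"ay":0,"az":0,"dx":-1,"dy":0,"dz":-110,"gripper":0.7},{"ax":0,"ay":0,"az":0,"dx":-1,"dy":0,"dz":-122,"gripper":0.7},{"ax":0,"ay":0,"az":0,"dx":-1,"dy":0,"dz":-122,"gripper":0.5},{"ax":0,"ay":0,"az":0,"dx":-1,"dy":0,"dz":-122,"gripper":0.2},{"ax":0,"ay":0,"az":0,"dx":-1,"dy":0,"dz":-122,"gripper":0.2},{"ax":0,"ay":0,"az":0,"dx":-1,"dy":0,"dz":-122,"gripper":0.2},{"ax":0,"ay":0,"az":0,"dx":-1,"dy":0,"dz":-122,"gripper":0.2},{"ax":0,"ay":0,"az":0,"dx":-1,"dy":0,"dz":-122,"gripper":0.2},{"ax":0,"ay":0,"az":0,"dx":-1,"dy":0,"dz":-122,"gripper":0.2}]' 30
```

```text
time: 4.0
ee_pos: [0.4999, -0.0103, 0.037]
tool_rot: [[0.985, 0.174, 0.002], [0.174, -0.985, -0.001], [0.002, 0.001, -1.0]]
wrist_force: [0.3, -2.6, 10.7]
grip_width: 0.214
gripper_force: 4.6
```

The opening of 0.214 is smaller than the head (0.295), and the vertical force is 10.7 N. I'll look before going on.

```bash
python3 - <<'E'
from h import *
import cv2
s=robot.sense();print(s["ee_pos"],s["wrist_force"],s["grip_width"],s["gripper_force"])
a=imaging.camera("wrist")[:,:,::-1]; b=imaging.camera("scene")[:,:,::-1]; c=imaging.camera("side")[:,:,::-1]
L=cv2.resize(a[150:400,180:470],(400,345)); 
R=cv2.resize(b[200:300,270:385],(400,345),interpolation=cv2.INTER_CUBIC)
cv2.imwrite("pics/w3.png",np.hstack([L,R]))
E
```

```text
[ 0.49986786 -0.01033733  0.03695085] [ 0.30064417 -2.62572525 10.74141156] 0.2137406540138162 4.570731930434704
```

View pics/w3.png

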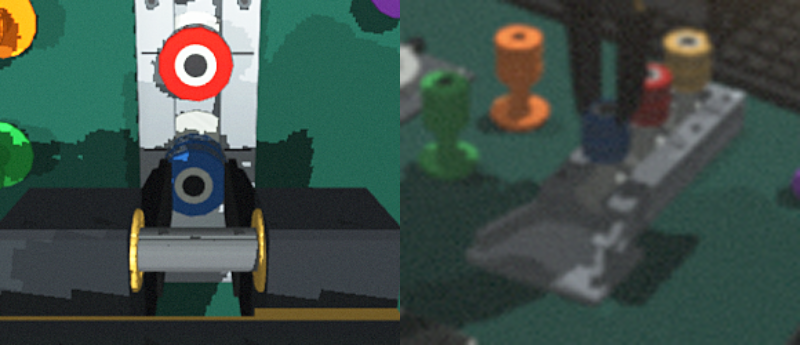

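```bash
python3 - <<'E'
from h import *
print("blue",onz("wrist",(321.4,284),.068),"red",onz("wrist",(180+196*.725,150+66*.725),.068))
s=robot.sense()
c=imaging.get_calibration("wrist")
def pw(p):
    T=np.eye(4);T[:3,:3]=s["tool_rot"];T[:3,3]=s["ee_pos"];q=np.linalg.inv(T@c["tool_from_camera"])@np.r_[p,1]
    return c["cx"]-c["fx"]*q[0]/q[2],c["cy"]+c["fy"]*q[1]/q[2]
print(pw(s["ee_pos"]),pw(s["ee_pos"]+[0,0,.019]))
E
```

```text
blue [ 0.49967754 -0.00914314  0.068     ] red [ 0.54599046 -0.00138453  0.068     ]
(np.float64(323.7783758029544), np.float64(264.7943395517789)) (np.float64(323.8832826075326), np.float64(275.79597002670175))
```

```bash
python3 - <<'E'
from h import *
s=robot.sense();p=s["ee_pos"];y=s["tool_rot"][:,1]
f=lambda p:((proj("scene",p)[0]-270)*400/115,(proj("scene",p)[1]-200)*3.45)
print("tips",f(p+.012*y),f(p-.012*y),"tcp",f(p),"head top",f(np.array([.4997,-.0095,.068])),"head bot",f(np.array([.4997,-.0095,.04])))
a=imaging.camera("scene");import cv2
cv2.imwrite("pics/w4.png",cv2.resize(a[130:300,270:400,::-1],None,fx=3.5,fy=3.5,interpolation=cv2.INTER_CUBIC))
E
```

```text
tips (np.float64(224.85953010170385), np.float64(163.33628807248013)) (np.float64(187.84580586639768), np.float64(151.8118816394063)) tcp (np.float64(206.25786795119498), np.float64(157.5445683960064)) head top (np.float64(205.18255414503707), np.float64(110.55209532431036)) head bot (np.float64(204.59421133808223), np.float64(152.84059582857833))
```

View pics/w4.png

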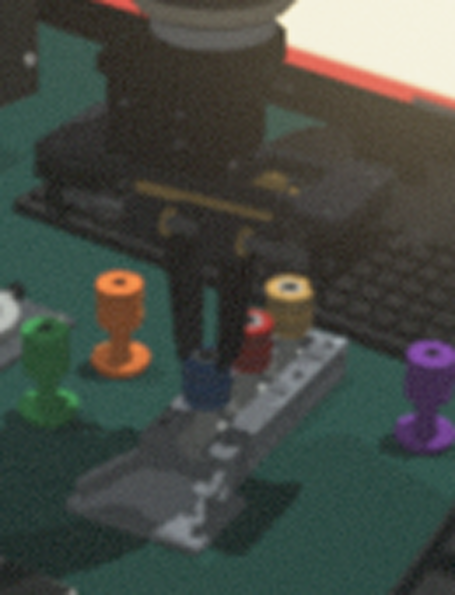

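Both views suggest the fingertips are standing on top of the head: the tips sit roughly 30 mm above the reported TCP. To test this, I'll open, go 21 mm lower (open fingers clear the rail's sides either way) and close gently.

```bash
python3 -m jog '[{"ax":0,"ay":0,"az":0,"dx":0,"dy":0,"dz":0,"gripper":0.7},{"ax":0,"ay":0,"az":0,"dx":0,"dy":0,"dz":0,"gripper":0.7},{"ax":0,"ay":0,"az":0,"dx":0,"dy":0,"dz":0,"gripper":0.7},{"ax":0,"ay":0,"az":0,"dx":0,"dy":0,"dz":0,"gripper":0.7}]' 5
python3 -m jog '[{"ax":0,"ay":0,"az":0,"dx":0,"dy":0,"dz":-7,"gripper":0.7},{"ax":0,"ay":0,"az":0,"dx":0,"dy":0,"dz":-14,"gripper":0.7},{"ax":0,"ay":0,"az":0,"dx":0,"dy":0,"dz":-21,"gripper":0.7},{"ax":0,"ay":0,"az":0,"dx":0,"dy":0,"dz":-21,"gripper":0.7}]' 5
python3 -m jog '[{"ax":0,"ay":0,"az":0,"dx":0,"dy":0,"dz":0,"gripper":0.5},{"ax":0,"ay":0,"az":0,"dx":0,"dy":0,"dz":0,"gripper":0.3},{"ax":0,"ay":0,"az":0,"dx":0,"dy":0,"dz":0,"gripper":0.2},{"ax":0,"ay":0,"az":0,"dx":0,"dy":0,"dz":0,"gripper":0.2},{"ax":0,"ay":0,"az":0,"dx":0,"dy":0,"dz":0,"gripper":0.2},{"ax":0,"ay":0,"az":0,"dx":0,"dy":0,"dz":0,"gripper":0.2},{"ax":0,"ay":0,"az":0,"dx":0,"dy":0,"dz":0,"gripper":0.2},{"ax":0,"ay":0,"az":0,"dx":0,"dy":0,"dz":0,"gripper":0.2}]' 5
```

```text
time: 4.6
ee_pos: [0.4989, -0.0099, 0.0361]
tool_rot: [[0.985, 0.174, -0.0], [0.174, -0.985, -0.0], [-0.0, -0.0, -1.0]]
wrist_force: [0.5, 1.0, 0.7]
grip_width: 0.478
gripper_force: 0.0
time: 5.0
ee_pos: [0.4984, -0.0099, 0.0139]
tool_rot: [[0.985, 0.174, -0.002], [0.174, -0.985, 0.0], [-0.002, -0.001, -1.0]]
wrist_force: [-0.6, -0.2, -0.4]
grip_width: 0.695
gripper_force: 0.0
time: 5.8
ee_pos: [0.4991, -0.01, 0.0153]
tool_rot: [[0.985, 0.174, 0.0], [0.174, -0.985, -0.0], [0.0, 0.0, -1.0]]
wrist_force: [-0.5, -0.9, 2.0]
grip_width: 0.29
gripper_force: 5.0
```

Confirmed: it grips the head at 0.29. Now firm up the grip and slide blue out to the apron.

```bash
python3 -m jog '[{"ax":0,"ay":0,"az":0,"dx":0,"dy":0,"dz":0,"gripper":0.15},{"ax":0,"ay":0,"az":0,"dx":0,"dy":0,"dz":0,"gripper":0.15},{"ax":0,"ay":0,"az":0,"dx":0,"dy":0,"dz":1.5,"gripper":0.15},{"ax":0,"ay":0,"az":0,"dx":-6,"dy":-1,"dz":1.5,"gripper":0.15},{"ax":0,"ay":0,"az":0,"dx":-14,"dy":-2.5,"dz":1.5,"gripper":0.15},{"ax":0,"ay":0,"az":0,"dx":-22,"dy":-4,"dz":1.5,"gripper":0.15},{"ax":0,"ay":0,"az":0,"dx":-31,"dy":-5.6,"dz":1.5,"gripper":0.15},{"ax":0,"ay":0,"az":0,"dx":-40,"dy":-7.2,"dz":1.5,"gripper":0.15},{"ax":0,"ay":0,"az":0,"dx":-49,"dy":-8.9,"dz":1.5,"gripper":0.15},{"ax":0,"ay":0,"az":0,"dx":-57,"dy":-10.3,"dz":1.5,"gripper":0.15},{"ax":0,"ay":0,"az":0,"dx":-61,"dy":-11,"dz":1.5,"gripper":0.15},{"ax":0,"ay":0,"az":0,"dx":-61,"dy":-11,"dz":1.5,"gripper":0.15}]' 30
```

```text
time: 7.0
ee_pos: [0.4376, -0.0211, 0.0167]
tool_rot: [[0.985, 0.174, -0.0], [0.174, -0.985, -0.0], [-0.0, 0.0, -1.0]]
wrist_force: [1.0, 0.8, -2.8]
grip_width: 0.288
gripper_force: 30.0
```

```bash
python3 -m jog '[{"ax":0,"ay":0,"az":0,"dx":0,"dy":0,"dz":15,"gripper":0.15},{"ax":0,"ay":0,"az":0,"dx":0,"dy":0,"dz":35,"gripper":0.15},{"ax":0,"ay":0,"az":0,"dx":0,"dy":0,"dz":50,"gripper":0.15},{"ax":0,"ay":0,"az":0,"dx":2,"dy":-15,"dz":55,"gripper":0.15},{"ax":0,"ay":0,"az":0,"dx":5,"dy":-40,"dz":55,"gripper":0.15},{"ax":0,"ay":0,"az":0,"dx":8,"dy":-70,"dz":55,"gripper":0.15},{"ax":0,"ay":0,"az":0,"dx":11,"dy":-100,"dz":55,"gripper":0.15},{"ax":0,"ay":0,"az":0,"dx":14,"dy":-130,"dz":55,"gripper":0.15},{"ax":0,"ay":0,"az":0,"dx":17,"dy":-155,"dz":55,"gripper":0.15},{"ax":0,"ay":0,"az":0,"dx":19,"dy":-172,"dz":55,"gripper":0.15},{"ax":0,"ay":0,"az":0,"dx":20,"dy":-180,"dz":55,"gripper":0.15},{"ax":0,"ay":0,"az":0,"dx":20,"dy":-180,"dz":55,"gripper":0.15}]' 30
python3 - <<'E'
from h import *
import cv2
a=imaging.camera("wrist")[:,:,::-1]; b=imaging.camera("scene")[:,:,::-1]
cv2.imwrite("pics/w5.png",np.hstack([cv2.resize(a,(480,360)),cv2.resize(b[200:360,330:472],(320,360),interpolation=cv2.INTER_CUBIC)]))
E
```

```text
time: 8.2
ee_pos: [0.4581, -0.2013, 0.0715]
tool_rot: [[0.985, 0.173, -0.0], [0.173, -0.985, 0.0], [-0.0, -0.0, -1.0]]
wrist_force: [0.5, -0.1, -2.2]
grip_width: 0.289
gripper_force: 30.0
```

View pics/w5.png

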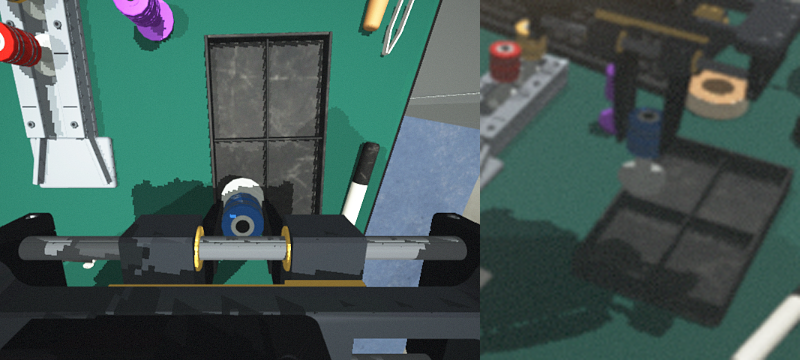

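Blue is held upright over the tray's near-left bay. The partition crossing shows at (357,187) in full-size pixels, and the red/brass rail is to the left.

```bash
python3 - <<'E'
from h import *
f=4/3
for k,uv,z in (("cross",(267*f,139*f),.017),("leftrim",(214*f,139*f),.022),("toprim L",(206*f,36*f),.022),("topmid",(266*f,38*f),.022),("bluetop",(242*f,226*f),.1225),("apron L",(31*f,186*f),.008),("apron R",(117*f,186*f),.008)):
    print(k,onz("wrist",uv,z)[:2].round(4))
E
```

```text
cross [ 0.5053 -0.2165]
leftrim [ 0.4967 -0.1645]
toprim L [ 0.586  -0.1441]
topmid [ 0.5937 -0.1972]
bluetop [ 0.4571 -0.1997]
apron L [0.4095 0.0264]
apron R [ 0.4259 -0.0662]
```

```bash
python3 -m jog '[{"ax":0,"ay":0,"az":0,"dx":-3,"dy":2,"dz":-15,"gripper":0.15},{"ax":0,"ay":0,"az":0,"dx":-3,"dy":2,"dz":-32,"gripper":0.15},{"ax":0,"ay":0,"az":0,"dx":-3,"dy":2,"dz":-47,"gripper":0.15},{"ax":0,"ay":0,"az":0,"dx":-3,"dy":2,"dz":-55,"gripper":0.15},{"ax":0,"ay":0,"az":0,"dx":-3,"dy":2,"dz":-59,"gripper":0.15},{"ax":0,"ay":0,"az":0,"dx":-3,"dy":2,"dz":-61,"gripper":0.15},{"ax":0,"ay":0,"az":0,"dx":-3,"dy":2,"dz":-61,"gripper":0.15}]' 30
python3 -m jog '[{"ax":0,"ay":0,"az":0,"dx":0,"dy":0,"dz":0,"gripper":0.45},{"ax":0,"ay":0,"az":0,"dx":0,"dy":0,"dz":0,"gripper":0.45},{"ax":0,"ay":0,"az":0,"dx":0,"dy":0,"dz":0,"gripper":0.45},{"ax":0,"ay":0,"az":0,"dx":0,"dy":0,"dz":0,"gripper":0.45},{"ax":0,"ay":0,"az":0,"dx":0,"dy":0,"dz":20,"gripper":0.45},{"ax":0,"ay":0,"az":0,"dx":0,"dy":0,"dz":50,"gripper":0.45},{"ax":0,"ay":0,"az":0,"dx":0,"dy":0,"dz":90,"gripper":0.45},{"ax":0,"ay":0,"az":0,"dx":0,"dy":0,"dz":110,"gripper":0.6},{"ax":0,"ay":0,"az":0,"dx":0,"dy":0,"dz":110,"gripper":0.6}]' 30
```

```text
time: 9.0
ee_pos: [0.4552, -0.1989, 0.0109]
tool_rot: [[0.985, 0.174, 0.0], [0.174, -0.985, -0.0], [0.0, 0.0, -1.0]]
wrist_force: [0.0, -0.1, -1.9]
grip_width: 0.287
gripper_force: 30.0
time: 9.9
ee_pos: [0.4561, -0.1996, 0.1233]
tool_rot: [[0.985, 0.174, 0.004], [0.174, -0.985, -0.003], [0.004, 0.003, -1.0]]
wrist_force: [-0.4, -0.5, -0.2]
grip_width: 0.56
gripper_force: 0.0
```

```bash
python3 -m jog '[{"ax":0,"ay":0,"az":0,"dx":8,"dy":18,"dz":0,"gripper":0.7},{"ax":0,"ay":0,"az":0,"dx":22,"dy":48,"dz":0,"gripper":0.7},{"ax":0,"ay":0,"az":0,"dx":36,"dy":78,"dz":0,"gripper":0.7},{"ax":0,"ay":0,"az":0,"dx":50,"dy":108,"dz":0,"gripper":0.7},{"ax":0,"ay":0,"az":0,"dx":64,"dy":138,"dz":0,"gripper":0.7},{"ax":0,"ay":0,"az":0,"dx":78,"dy":168,"dz":0,"gripper":0.7},{"ax":0,"ay":0,"az":0,"dx":86,"dy":186,"dz":0,"gripper":0.7},{"ax":0,"ay":0,"az":0,"dx":91,"dy":198,"dz":0,"gripper":0.7},{"ax":0,"ay":0,"az":0,"dx":91,"dy":198,"dz":0,"gripper":0.7},{"ax":0,"ay":0,"az":0,"dx":91,"dy":198,"dz":0,"gripper":0.7}]' 5
python3 - <<'E'
from h import *
import cv2
print(robot.sense()["ee_pos"])
for n in ("side",):
  imaging.camera(n)
  for q,z in (("adapter_blue",.003),("adapter_red",.008)): print(q,[(np.round(d["xy"]),round(d["confidence"],2),onz(n,d["xy"],z)[:2].round(3)) for d in spotter.mark_of(n,q)[:3]])
E
```

```text
time: 10.9
ee_pos: [0.5456, -0.0014, 0.1202]
tool_rot: [[0.985, 0.174, -0.001], [0.174, -0.985, -0.0], [-0.001, -0.0, -1.0]]
wrist_force: [0.7, -0.6, 0.2]
grip_width: 0.698
gripper_force: 0.0
[ 0.54557412 -0.00139849  0.12016075]
adapter_blue [(array([298., 324.]), 0.56, array([ 0.456, -0.207])), (array([287., 260.]), 0.53, array([ 0.448, -0.022]))]
adapter_red [(array([346., 275.]), 0.81, array([ 0.59 , -0.091])), (array([293., 226.]), 0.8, array([0.473, 0.081])), (array([324., 248.]), 0.68, array([ 0.546, -0.002]))]
```

Blue stands in its bay. Next, down on red and grip.

```bash
python3 -m jog '[{"ax":0,"ay":0,"az":0,"dx":0.5,"dy":0,"dz":-30,"gripper":0.7},{"ax":0,"ay":0,"az":0,"dx":0.5,"dy":0,"dz":-60,"gripper":0.7},{"ax":0,"ay":0,"az":0,"dx":0.5,"dy":0,"dz":-85,"gripper":0.7},{"ax":0,"ay":0,"az":0,"dx":0.5,"dy":0,"dz":-99,"gripper":0.7},{"ax":0,"ay":0,"az":0,"dx":0.5,"dy":0,"dz":-105,"gripper":0.7},{"ax":0,"ay":0,"az":0,"dx":0.5,"dy":0,"dz":-105,"gripper":0.5},{"ax":0,"ay":0,"az":0,"dx":0.5,"dy":0,"dz":-105,"gripper":0.3},{"ax":0,"ay":0,"az":0,"dx":0.5,"dy":0,"dz":-105,"gripper":0.2},{"ax":0,"ay":0,"az":0,"dx":0.5,"dy":0,"dz":-105,"gripper":0.2},{"ax":0,"ay":0,"az":0,"dx":0.5,"dy":0,"dz":-105,"gripper":0.15},{"ax":0,"ay":0,"az":0,"dx":0.5,"dy":0,"dz":-105,"gripper":0.15},{"ax":0,"ay":0,"az":0,"dx":0.5,"dy":0,"dz":-105,"gripper":0.15}]' 10
```

```text
time: 12.25
ee_pos: [0.5467, -0.001, 0.016]
tool_rot: [[0.985, 0.174, 0.001], [0.174, -0.985, -0.0], [0.001, 0.0, -1.0]]
wrist_force: [-0.3, -0.8, 3.0]
grip_width: 0.29
gripper_force: 10.0
```

```bash
python3 -m jog '[{"ax":0,"ay":0,"az":0,"dx":0,"dy":0,"dz":0,"gripper":0.15},{"ax":0,"ay":0,"az":0,"dx":0,"dy":0,"dz":1.5,"gripper":0.15},{"ax":0,"ay":0,"az":0,"dx":-6,"dy":-1.1,"dz":1.5,"gripper":0.15},{"ax":0,"ay":0,"az":0,"dx":-18,"dy":-3.3,"dz":1.5,"gripper":0.15},{"ax":0,"ay":0,"az":0,"dx":-32,"dy":-5.8,"dz":1.5,"gripper":0.15},{"ax":0,"ay":0,"az":0,"dx":-46,"dy":-8.4,"dz":1.5,"gripper":0.15},{"ax":0,"ay":0,"az":0,"dx":-60,"dy":-10.9,"dz":1.5,"gripper":0.15},{"ax":0,"ay":0,"az":0,"dx":-74,"dy":-13.4,"dz":1.5,"gripper":0.15},{"ax":0,"ay":0,"az":0,"dx":-88,"dy":-16,"dz":1.5,"gripper":0.15},{"ax":0,"ay":0,"az":0,"dx":-100,"dy":-18.1,"dz":1.5,"gripper":0.15},{"ax":0,"ay":0,"az":0,"dx":-107.5,"dy":-19.5,"dz":1.5,"gripper":0.15},{"ax":0,"ay":0,"az":0,"dx":-107.5,"dy":-19.5,"dz":1.5,"gripper":0.15}]' 30
```

```text
time: 13.45
ee_pos: [0.438, -0.0206, 0.0172]
tool_rot: [[0.985, 0.173, -0.001], [0.173, -0.985, 0.0], [-0.001, -0.0, -1.0]]
wrist_force: [0.3, 0.4, -1.3]
grip_width: 0.288
gripper_force: 30.0
```

```bash
python3 -m jog '[{"ax":0,"ay":0,"az":0,"dx":0,"dy":0,"dz":15,"gripper":0.15},{"ax":0,"ay":0,"az":0,"dx":0,"dy":0,"dz":35,"gripper":0.15},{"ax":0,"ay":0,"az":0,"dx":0,"dy":0,"dz":55,"gripper":0.15},{"ax":0,"ay":0,"az":0,"dx":4,"dy":-15,"dz":65,"gripper":0.15},{"ax":0,"ay":0,"az":0,"dx":15,"dy":-40,"dz":65,"gripper":0.15},{"ax":0,"ay":0,"az":0,"dx":30,"dy":-70,"dz":65,"gripper":0.15},{"ax":0,"ay":0,"az":0,"dx":50,"dy":-98,"dz":65,"gripper":0.15},{"ax":0,"ay":0,"az":0,"dx":70,"dy":-124,"dz":65,"gripper":0.15},{"ax":0,"ay":0,"az":0,"dx":90,"dy":-143,"dz":65,"gripper":0.15},{"ax":0,"ay":0,"az":0,"dx":102,"dy":-155,"dz":65,"gripper":0.15},{"ax":0,"ay":0,"az":0,"dx":107.5,"dy":-160.5,"dz":65,"gripper":0.15},{"ax":0,"ay":0,"az":0,"dx":107.5,"dy":-160.5,"dz":65,"gripper":0.15}]' 30
python3 -m jog '[{"ax":0,"ay":0,"az":0,"dx":0,"dy":0,"dz":-15,"gripper":0.15},{"ax":0,"ay":0,"az":0,"dx":0,"dy":0,"dz":-35,"gripper":0.15},{"ax":0,"ay":0,"az":0,"dx":0,"dy":0,"dz":-55,"gripper":0.15},{"ax":0,"ay":0,"az":0,"dx":0,"dy":0,"dz":-65,"gripper":0.15},{"ax":0,"ay":0,"az":0,"dx":0,"dy":0,"dz":-69,"gripper":0.15},{"ax":0,"ay":0,"az":0,"dx":0,"dy":0,"dz":-71,"gripper":0.15},{"ax":0,"ay":0,"az":0,"dx":0,"dy":0,"dz":-71,"gripper":0.15}]' 30
python3 -m jog '[{"ax":0,"ay":0,"az":0,"dx":0,"dy":0,"dz":0,"gripper":0.45},{"ax":0,"ay":0,"az":0,"dx":0,"dy":0,"dz":0,"gripper":0.45},{"ax":0,"ay":0,"az":0,"dx":0,"dy":0,"dz":0,"gripper":0.45},{"ax":0,"ay":0,"az":0,"dx":0,"dy":0,"dz":0,"gripper":0.45},{"ax":0,"ay":0,"az":0,"dx":0,"dy":0,"dz":20,"gripper":0.45},{"ax":0,"ay":0,"az":0,"dx":0,"dy":0,"dz":50,"gripper":0.45},{"ax":0,"ay":0,"az":0,"dx":0,"dy":0,"dz":90,"gripper":0.45},{"ax":0,"ay":0,"az":0,"dx":0,"dy":0,"dz":110,"gripper":0.6},{"ax":0,"ay":0,"az":0,"dx":0,"dy":0,"dz":110,"gripper":0.6}]' 30
```

```text
time: 14.65
ee_pos: [0.5468, -0.1812, 0.0818]
tool_rot: [[0.985, 0.174, -0.0], [0.174, -0.985, -0.0], [-0.0, -0.0, -1.0]]
wrist_force: [-0.7, -0.3, -2.5]
grip_width: 0.285
gripper_force: 30.0
time: 15.35
ee_pos: [0.5467, -0.1809, 0.0116]
tool_rot: [[0.985, 0.174, 0.001], [0.174, -0.985, -0.0], [0.001, 0.0, -1.0]]
wrist_force: [0.0, -0.3, -1.4]
grip_width: 0.29
gripper_force: 30.0
time: 16.25
ee_pos: [0.5478, -0.1815, 0.1242]
tool_rot: [[0.985, 0.174, 0.005], [0.174, -0.985, -0.002], [0.004, 0.003, -1.0]]
wrist_force: [-0.9, 0.1, -1.2]
grip_width: 0.566
gripper_force: 0.0
```

```bash
python3 -m jog '[{"ax":0,"ay":0,"az":0,"dx":4,"dy":18,"dz":0,"gripper":0.7},{"ax":0,"ay":0,"az":0,"dx":11,"dy":48,"dz":0,"gripper":0.7},{"ax":0,"ay":0,"az":0,"dx":19,"dy":78,"dz":0,"gripper":0.7},{"ax":0,"ay":0,"az":0,"dx":27,"dy":108,"dz":0,"gripper":0.7},{"ax":0,"ay":0,"az":0,"dx":35,"dy":138,"dz":0,"gripper":0.7},{"ax":0,"ay":0,"az":0,"dx":42,"dy":165,"dz":0,"gripper":0.7},{"ax":0,"ay":0,"az":0,"dx":46,"dy":180,"dz":0,"gripper":0.7},{"ax":0,"ay":0,"az":0,"dx":47,"dy":187,"dz":0,"gripper":0.7},{"ax":0,"ay":0,"az":0,"dx":47,"dy":187,"dz":0,"gripper":0.7},{"ax":0,"ay":0,"az":0,"dx":47,"dy":187,"dz":0,"gripper":0.7}]' 5
python3 - <<'E'
from h import *
import cv2
print(robot.sense()["ee_pos"])
a=imaging.camera("side")[:,:,::-1];w=imaging.camera("wrist")[:,:,::-1]
cv2.imwrite("pics/w6.png",np.hstack([cv2.resize(a[180:380,220:400],(360,400),interpolation=cv2.INTER_CUBIC),cv2.resize(w[130:430,155:485],(440,400))]))
E
```

```text
time: 17.25
ee_pos: [0.5933, 0.0052, 0.1209]
tool_rot: [[0.985, 0.173, -0.0], [0.173, -0.985, -0.0], [-0.0, 0.0, -1.0]]
wrist_force: [0.5, 0.5, -0.3]
grip_width: 0.701
gripper_force: 0.0
[0.59332016 0.00518226 0.12094658]
```

View pics/w6.png

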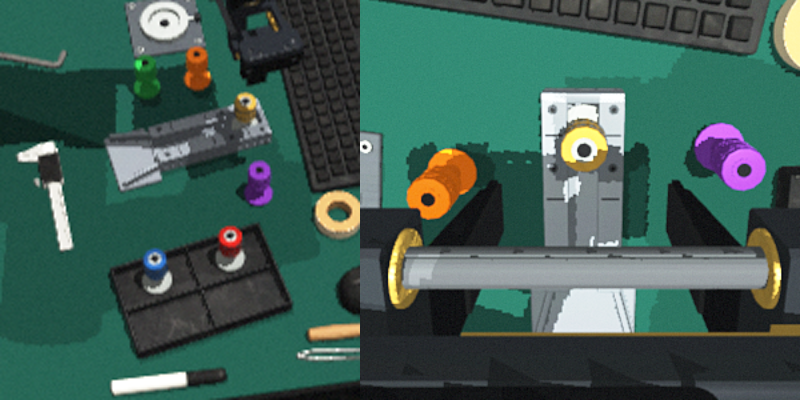

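Red and blue both stand upright in the tray. Brass is at wrist px (323,242), purple is to the right and orange to the left.

```bash
python3 - <<'E'
from h import *
for k,uv in (("brass",(224,150)),("orange",(68,200)),("purple",(384,170))): print(k,onz("wrist",(155+uv[0]*.75,130+uv[1]*.75),.068 if k=="brass" else .06)[:2].round(4))
E
python3 -m jog '[{"ax":0,"ay":0,"az":0,"dx":0,"dy":0,"dz":-30,"gripper":0.65},{"ax":0,"ay":0,"az":0,"dx":0,"dy":0,"dz":-50,"gripper":0.65},{"ax":0,"ay":0,"az":0,"dx":0,"dy":0,"dz":-50,"gripper":0.65}]' 5
```

```text
brass [0.5928 0.0054]
orange [0.5418 0.0954]
purple [ 0.595  -0.0939]
time: 17.65
ee_pos: [0.5921, 0.0053, 0.069]
tool_rot: [[0.985, 0.173, -0.004], [0.173, -0.985, 0.0], [-0.004, -0.001, -1.0]]
wrist_force: [0.9, -0.0, 0.3]
grip_width: 0.65
gripper_force: 0.0
```

```bash
python3 -m jog '[{"ax":0,"ay":0,"az":0,"dx":0,"dy":0,"dz":-25,"gripper":0.65},{"ax":0,"ay":0,"az":0,"dx":0,"dy":0,"dz":-45,"gripper":0.65},{"ax":0,"ay":0,"az":0,"dx":0,"dy":0,"dz":-55,"gripper":0.65},{"ax":0,"ay":0,"az":0,"dx":0,"dy":0,"dz":-55,"gripper":0.5},{"ax":0,"ay":0,"az":0,"dx":0,"dy":0,"dz":-55,"gripper":0.3},{"ax":0,"ay":0,"az":0,"dx":0,"dy":0,"dz":-55,"gripper":0.2},{"ax":0,"ay":0,"az":0,"dx":0,"dy":0,"dz":-55,"gripper":0.2},{"ax":0,"ay":0,"az":0,"dx":0,"dy":0,"dz":-55,"gripper":0.15},{"ax":0,"ay":0,"az":0,"dx":0,"dy":0,"dz":-55,"gripper":0.15},{"ax":0,"ay":0,"az":0,"dx":0,"dy":0,"dz":-55,"gripper":0.15}]' 10
python3 -m jog '[{"ax":0,"ay":0,"az":0,"dx":0,"dy":0,"dz":0,"gripper":0.15},{"ax":0,"ay":0,"az":0,"dx":0,"dy":0,"dz":1.5,"gripper":0.15},{"ax":0,"ay":0,"az":0,"dx":-6,"dy":-1,"dz":1.5,"gripper":0.15},{"ax":0,"ay":0,"az":0,"dx":-15,"dy":-2.6,"dz":1.5,"gripper":0.15},{"ax":0,"ay":0,"az":0,"dx":-25,"dy":-4.3,"dz":1.5,"gripper":0.15},{"ax":0,"ay":0,"az":0,"dx":-35,"dy":-6,"dz":1.5,"gripper":0.15},{"ax":0,"ay":0,"az":0,"dx":-45,"dy":-7.7,"dz":1.5,"gripper":0.15},{"ax":0,"ay":0,"az":0,"dx":-47,"dy":-8,"dz":1.5,"gripper":0.15}]' 30
```

```text
time: 18.65
ee_pos: [0.5939, 0.0059, 0.0167]
tool_rot: [[0.985, 0.174, 0.001], [0.174, -0.985, -0.0], [0.001, 0.0, -1.0]]
wrist_force: [-1.8, -1.5, 5.6]
grip_width: 0.288
gripper_force: 10.0
time: 19.45
ee_pos: [0.5451, -0.0022, 0.0177]
tool_rot: [[0.985, 0.174, -0.001], [0.174, -0.985, -0.0], [-0.001, -0.0, -1.0]]
wrist_force: [0.7, 0.2, -2.3]
grip_width: 0.287
gripper_force: 30.0
```

```bash
python3 -m jog '[{"ax":0,"ay":0,"az":0,"dx":-8,"dy":-1.4,"dz":0,"gripper":0.15},{"ax":0,"ay":0,"az":0,"dx":-20,"dy":-3.6,"dz":0,"gripper":0.15},{"ax":0,"ay":0,"az":0,"dx":-34,"dy":-6.1,"dz":0,"gripper":0.15},{"ax":0,"ay":0,"az":0,"dx":-48,"dy":-8.6,"dz":0,"gripper":0.15},{"ax":0,"ay":0,"az":0,"dx":-62,"dy":-11.1,"dz":0,"gripper":0.15},{"ax":0,"ay":0,"az":0,"dx":-76,"dy":-13.6,"dz":0,"gripper":0.15},{"ax":0,"ay":0,"az":0,"dx":-90,"dy":-16.1,"dz":0,"gripper":0.15},{"ax":0,"ay":0,"az":0,"dx":-101,"dy":-18,"dz":0,"gripper":0.15},{"ax":0,"ay":0,"az":0,"dx":-107,"dy":-19,"dz":0,"gripper":0.15},{"ax":0,"ay":0,"az":0,"dx":-107,"dy":-19,"dz":0,"gripper":0.15}]' 30
```

```text
time: 20.45
ee_pos: [0.4389, -0.0211, 0.0178]
tool_rot: [[0.985, 0.174, -0.0], [0.174, -0.985, -0.0], [-0.0, -0.0, -1.0]]
wrist_force: [0.8, -0.9, -1.7]
grip_width: 0.286
gripper_force: 30.0
```

```bash
python3 -m jog '[{"ax":0,"ay":0,"az":0,"dx":0,"dy":0,"dz":20,"gripper":0.15},{"ax":0,"ay":0,"az":0,"dx":0,"dy":0,"dz":45,"gripper":0.15},{"ax":0,"ay":0,"az":0,"dx":0,"dy":0,"dz":70,"gripper":0.15},{"ax":0,"ay":0,"az":0,"dx":2,"dy":8,"dz":85,"gripper":0.15},{"ax":0,"ay":0,"az":0,"dx":5,"dy":28,"dz":90,"gripper":0.15},{"ax":0,"ay":0,"az":0,"dx":8,"dy":55,"dz":90,"gripper":0.15},{"ax":0,"ay":0,"az":0,"dx":12,"dy":85,"dz":90,"gripper":0.15},{"ax":0,"ay":0,"az":0,"dx":16,"dy":115,"dz":90,"gripper":0.15},{"ax":0,"ay":0,"az":0,"dx":20,"dy":145,"dz":90,"gripper":0.15},{"ax":0,"ay":0,"az":0,"dx":24,"dy":175,"dz":90,"gripper":0.15},{"ax":0,"ay":0,"az":0,"dx":28,"dy":200,"dz":90,"gripper":0.15},{"ax":0,"ay":0,"az":0,"dx":30,"dy":210,"dz":90,"gripper":0.15}]' 30
python3 -m jog '[{"ax":0,"ay":0,"az":0,"dx":0,"dy":8,"dz":0,"gripper":0.15},{"ax":0,"ay":0,"az":0,"dx":0,"dy":8,"dz":0,"gripper":0.15},{"ax":0,"ay":0,"az":0,"dx":0,"dy":8,"dz":0,"gripper":0.15}]' 30
python3 - <<'E'
from h import *
import cv2
s=robot.sense();print(s["ee_pos"])
a=imaging.camera("wrist")
print([(np.round(d["xy"],1),onz("wrist",d["xy"],0,s)[:2].round(4)) for d in spotter.mark_of("wrist","stand")[:1]])
cv2.imwrite("pics/w7.png",cv2.resize(a[60:360,160:560,::-1],(800,600),interpolation=cv2.INTER_CUBIC))
E
```

```text
time: 21.65
ee_pos: [0.47, 0.1911, 0.1076]
tool_rot: [[0.984, 0.176, 0.001], [0.176, -0.984, 0.0], [0.001, -0.0, -1.0]]
wrist_force: [0.8, -0.7, -1.2]
grip_width: 0.288
gripper_force: 30.0
time: 21.95
ee_pos: [0.4694, 0.1964, 0.1076]
tool_rot: [[0.985, 0.174, -0.0], [0.174, -0.985, -0.0], [-0.0, 0.0, -1.0]]
wrist_force: [-0.2, -0.1, -1.9]
grip_width: 0.29
gripper_force: 30.0
[0.4694141  0.19642103 0.10760856]
[(array([331.4, 182.6]), array([0.5107, 0.1965]))]
```

View pics/w7.png

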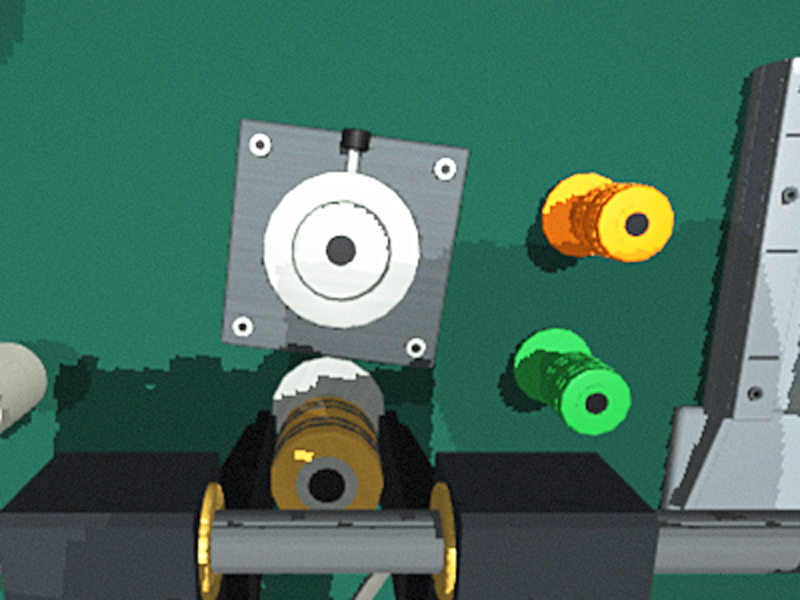

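The nest's inner ring is centred at crop (341,250), full-size px (330.6,185). The held head is at px (323.5,302.5), and the adapter hangs upright.

```bash
python3 - <<'E'
from h import *
for z in (.008,.016): print(onz("wrist",(330.6,185.2),z)[:2].round(4))
print("head",onz("wrist",(323.5,302.5),.160)[:2].round(4), robot.sense()["ee_pos"])
E
```

```text
[0.5092 0.1969]
[0.51   0.1972]
head [0.4689 0.1964] [0.46950985 0.19626035 0.1077069 ]
```

```bash
python3 -m jog '[{"ax":0,"ay":0,"az":0,"dx":12,"dy":0.5,"dz":-10,"gripper":0.15},{"ax":0,"ay":0,"az":0,"dx":27,"dy":0.5,"dz":-25,"gripper":0.15},{"ax":0,"ay":0,"az":0,"dx":37,"dy":0.5,"dz":-45,"gripper":0.15},{"ax":0,"ay":0,"az":0,"dx":40.5,"dy":0.5,"dz":-62,"gripper":0.15},{"ax":0,"ay":0,"az":0,"dx":40.5,"dy":0.5,"dz":-75,"gripper":0.15},{"ax":0,"ay":0,"az":0,"dx":40.5,"dy":0.5,"dz":-80,"gripper":0.15},{"ax":0,"ay":0,"az":0,"dx":40.5,"dy":0.5,"dz":-84,"gripper":0.15},{"ax":0,"ay":0,"az":0,"dx":40.5,"dy":0.5,"dz":-87,"gripper":0.15},{"ax":0,"ay":0,"az":0,"dx":40.5,"dy":0.5,"dz":-89,"gripper":0.15},{"ax":0,"ay":0,"az":0,"dx":40.5,"dy":0.5,"dz":-91,"gripper":0.15},{"ax":0,"ay":0,"az":0,"dx":40.5,"dy":0.5,"dz":-91.5,"gripper":0.15},{"ax":0,"ay":0,"az":0,"dx":40.5,"dy":0.5,"dz":-91.5,"gripper":0.15}]' 30
```

```text
time: 23.25
ee_pos: [0.5103, 0.1976, 0.0167]
tool_rot: [[0.985, 0.174, 0.001], [0.174, -0.985, 0.0], [0.001, 0.0, -1.0]]
wrist_force: [-0.7, -0.6, 3.4]
grip_width: 0.286
gripper_force: 30.0
```

It touched at the expected floor height, so it is seated. Release and rise.

```bash
python3 -m jog '[{"ax":0,"ay":0,"az":0,"dx":0,"dy":0,"dz":0,"gripper":0.45},{"ax":0,"ay":0,"az":0,"dx":0,"dy":0,"dz":0,"gripper":0.45},{"ax":0,"ay":0,"az":0,"dx":0,"dy":0,"dz":0,"gripper":0.45},{"ax":0,"ay":0,"az":0,"dx":0,"dy":0,"dz":0,"gripper":0.45},{"ax":0,"ay":0,"az":0,"dx":0,"dy":0,"dz":20,"gripper":0.45},{"ax":0,"ay":0,"az":0,"dx":0,"dy":0,"dz":50,"gripper":0.45},{"ax":0,"ay":0,"az":0,"dx":-10,"dy":0,"dz":80,"gripper":0.45},{"ax":0,"ay":0,"az":0,"dx":-30,"dy":0,"dz":100,"gripper":0.6},{"ax":0,"ay":0,"az":0,"dx":-40,"dy":0,"dz":105,"gripper":0.6},{"ax":0,"ay":0,"az":0,"dx":-40,"dy":0,"dz":105,"gripper":0.6},{"ax":0,"ay":0,"az":0,"dx":-40,"dy":0,"dz":105,"gripper":0.6}]' 30
python3 - <<'E'
from h import *
import cv2
s=robot.sense();print(s["ee_pos"])
a=imaging.camera("wrist"); b=imaging.camera("side")
for n,q,z in (("wrist","adapter_brass",.008),("side","adapter_brass",.008)):
  print([(np.round(d["xy"],1),round(d["confidence"],2),onz(n,d["xy"],z)[:2].round(4)) for d in spotter.mark_of(n,q)[:2]])
cv2.imwrite("pics/w8.png",np.hstack([cv2.resize(a[60:360,160:480,::-1],(427,400)),cv2.resize(b[160:380,230:430,::-1],(364,400),interpolation=cv2.INTER_CUBIC)]))
E
```

```text
time: 24.35
ee_pos: [0.4702, 0.1975, 0.1204]
tool_rot: [[0.985, 0.174, -0.001], [0.174, -0.985, -0.0], [-0.001, 0.0, -1.0]]
wrist_force: [0.5, 0.2, -0.3]
grip_width: 0.6
gripper_force: 0.0
[0.470169   0.19750963 0.12044546]
[(array([331.1, 182.2]), 0.83, array([0.5113, 0.1976]))]
[(array([302.2, 191.3]), 0.71, array([0.5115, 0.1963])), (array([299.1, 321.9]), 0.46, array([ 0.4583, -0.2048]))]
```

View pics/w8.png

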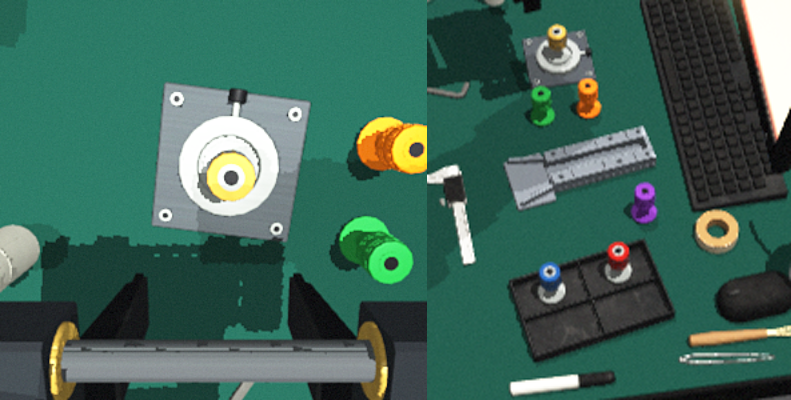

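Brass stands upright and centred in the nest, with red and blue still in the tray. Now fetch red.

```bash
python3 -m jog '[{"ax":0,"ay":0,"az":0,"dx":3,"dy":-15,"dz":0,"gripper":0.5},{"ax":0,"ay":0,"az":0,"dx":10,"dy":-50,"dz":0,"gripper":0.5},{"ax":0,"ay":0,"az":0,"dx":18,"dy":-90,"dz":0,"gripper":0.5},{"ax":0,"ay":0,"az":0,"dx":26,"dy":-130,"dz":0,"gripper":0.5},{"ax":0,"ay":0,"az":0,"dx":34,"dy":-170,"dz":0,"gripper":0.5},{"ax":0,"ay":0,"az":0,"dx":42,"dy":-210,"dz":0,"gripper":0.5},{"ax":0,"ay":0,"az":0,"dx":50,"dy":-250,"dz":0,"gripper":0.5},{"ax":0,"ay":0,"az":0,"dx":58,"dy":-290,"dz":0,"gripper":0.5},{"ax":0,"ay":0,"az":0,"dx":66,"dy":-325,"dz":0,"gripper":0.5},{"ax":0,"ay":0,"az":0,"dx":72,"dy":-355,"dz":0,"gripper":0.5},{"ax":0,"ay":0,"az":0,"dx":76,"dy":-372,"dz":0,"gripper":0.5},{"ax":0,"ay":0,"az":0,"dx":76,"dy":-378.5,"dz":0,"gripper":0.5}]' 10
python3 -m jog '[{"ax":0,"ay":0,"az":0,"dx":0,"dy":0,"dz":0,"gripper":0.5},{"ax":0,"ay":0,"az":0,"dx":0,"dy":0,"dz":0,"gripper":0.5}]' 10
python3 - <<'E'
from h import *
import cv2
s=robot.sense();print(s["ee_pos"])
a=imaging.camera("wrist"); h=cv2.cvtColor(a,cv2.COLOR_RGB2HSV)
m=(((h[...,0]<6)|(h[...,0]>174))&(h[...,1]>170)&(h[...,2]>60)).astype(np.uint8)
n,l,st,c=cv2.connectedComponentsWithStats(m)
for i in np.argsort(-st[1:,4])[:3]+1: print(st[i],c[i].round(1),onz("wrist",(st[i][0]+st[i][2]/2,st[i][1]+st[i][3]/2),.060)[:2].round(4))
cv2.imwrite("pics/w9.png",a[:,:,::-1])
E
```

```text
time: 25.75
ee_pos: [0.5462, -0.1823, 0.1205]
tool_rot: [[0.985, 0.172, -0.001], [0.172, -0.985, 0.0], [-0.001, -0.0, -1.0]]
wrist_force: [0.4, 0.3, 0.1]
grip_width: 0.5
gripper_force: 0.0
time: 25.95
ee_pos: [0.5457, -0.1799, 0.121]
tool_rot: [[0.985, 0.175, -0.001], [0.175, -0.985, 0.0], [-0.001, -0.0, -1.0]]
wrist_force: [-0.1, 0.1, -0.6]
grip_width: 0.499
gripper_force: 0.0
[ 0.54573307 -0.17986604  0.12103351]
[308 223  35  33 599] [324.8 238.6] [ 0.5459 -0.1812]
[327 218   3   3   6] [327.8 219.3] [ 0.5625 -0.1807]
[318 220   3   2   4] [319.  220.5] [ 0.5601 -0.1738]
```

```bash
python3 -m jog '[{"ax":0,"ay":0,"az":0,"dx":0,"dy":-1,"dz":-30,"gripper":0.5},{"ax":0,"ay":0,"az":0,"dx":0,"dy":-1,"dz":-60,"gripper":0.5},{"ax":0,"ay":0,"az":0,"dx":0,"dy":-1,"dz":-88,"gripper":0.5},{"ax":0,"ay":0,"az":0,"dx":0,"dy":-1,"dz":-104,"gripper":0.5},{"ax":0,"ay":0,"az":0,"dx":0,"dy":-1,"dz":-110,"gripper":0.5},{"ax":0,"ay":0,"az":0,"dx":0,"dy":-1,"dz":-110,"gripper":0.3},{"ax":0,"ay":0,"az":0,"dx":0,"dy":-1,"dz":-110,"gripper":0.2},{"ax":0,"ay":0,"az":0,"dx":0,"dy":-1,"dz":-110,"gripper":0.15},{"ax":0,"ay":0,"az":0,"dx":0,"dy":-1,"dz":-110,"gripper":0.15},{"ax":0,"ay":0,"az":0,"dx":0,"dy":-1,"dz":-110,"gripper":0.15},{"ax":0,"ay":0,"az":0,"dx":0,"dy":-1,"dz":-110,"gripper":0.15}]' 10
python3 -m jog '[{"ax":0,"ay":0,"az":0,"dx":0,"dy":0,"dz":0,"gripper":0.15},{"ax":0,"ay":0,"az":0,"dx":0,"dy":0,"dz":0,"gripper":0.15},{"ax":0,"ay":0,"az":0,"dx":0,"dy":0,"dz":15,"gripper":0.15},{"ax":0,"ay":0,"az":0,"dx":0,"dy":0,"dz":40,"gripper":0.15},{"ax":0,"ay":0,"az":0,"dx":0,"dy":0,"dz":65,"gripper":0.15},{"ax":0,"ay":0,"az":0,"dx":0,"dy":0,"dz":72,"gripper":0.15},{"ax":0,"ay":0,"az":0,"dx":0,"dy":0,"dz":72,"gripper":0.15}]' 30
```

```text
time: 27.1
ee_pos: [0.5465, -0.182, 0.0121]
tool_rot: [[0.985, 0.174, 0.001], [0.174, -0.985, -0.001], [0.001, 0.001, -1.0]]
wrist_force: [-0.7, 3.1, 6.5]
grip_width: 0.293
gripper_force: 10.0
time: 27.8
ee_pos: [0.5463, -0.1822, 0.0838]
tool_rot: [[0.985, 0.174, 0.002], [0.174, -0.985, -0.001], [0.001, 0.001, -1.0]]
wrist_force: [-0.7, -0.5, -2.8]
grip_width: 0.289
gripper_force: 30.0
```

```bash
python3 -m jog '[{"ax":0,"ay":0,"az":0,"dx":-6,"dy":5,"dz":0,"gripper":0.15},{"ax":0,"ay":0,"az":0,"dx":-20,"dy":18,"dz":0,"gripper":0.15},{"ax":0,"ay":0,"az":0,"dx":-40,"dy":38,"dz":0,"gripper":0.15},{"ax":0,"ay":0,"az":0,"dx":-60,"dy":64,"dz":0,"gripper":0.15},{"ax":0,"ay":0,"az":0,"dx":-80,"dy":92,"dz":0,"gripper":0.15},{"ax":0,"ay":0,"az":0,"dx":-95,"dy":121,"dz":0,"gripper":0.15},{"ax":0,"ay":0,"az":0,"dx":-104,"dy":145,"dz":0,"gripper":0.15},{"ax":0,"ay":0,"az":0,"dx":-108,"dy":157,"dz":0,"gripper":0.15},{"ax":0,"ay":0,"az":0,"dx":-108.5,"dy":161,"dz":0,"gripper":0.15},{"ax":0,"ay":0,"az":0,"dx":-108.5,"dy":161,"dz":0,"gripper":0.15},{"ax":0,"ay":0,"az":0,"dx":-108.5,"dy":161,"dz":0,"gripper":0.15}]' 30
python3 - <<'E'
from h import *
import cv2
s=robot.sense();print(s["ee_pos"])
a=imaging.camera("wrist")
print([(np.round(d["xy"],1),round(d["confidence"],2),onz("wrist",d["xy"],.008,s)[:2].round(4)) for d in spotter.mark_of("wrist","rail_apron")[:2]])
h=cv2.cvtColor(a,cv2.COLOR_RGB2HSV);m=(((h[...,0]<6)|(h[...,0]>174))&(h[...,1]>170)&(h[...,2]>60)).astype(np.uint8)
n,l,st,c=cv2.connectedComponentsWithStats(m);i=1+np.argmax(st[1:,4]);print(st[i])
cv2.imwrite("pics/w10.png",cv2.resize(a[60:360,120:520,::-1],(800,600),interpolation=cv2.INTER_CUBIC))
E
```

```text
time: 28.9
ee_pos: [0.438, -0.0216, 0.0829]
tool_rot: [[0.985, 0.174, 0.0], [0.174, -0.985, -0.0], [0.0, 0.0, -1.0]]
wrist_force: [0.0, 0.2, -2.3]
grip_width: 0.29
gripper_force: 30.0
[ 0.43799294 -0.0215889   0.08293831]
[(array([322.4, 232.2]), 0.91, array([ 0.4402, -0.0202]))]
[ 296  271   56   44 1320]
```

```bash
python3 -m jog '[{"ax":0,"ay":0,"az":0,"dx":0,"dy":0.7,"dz":-20,"gripper":0.15},{"ax":0,"ay":0,"az":0,"dx":0,"dy":0.7,"dz":-40,"gripper":0.15},{"ax":0,"ay":0,"az":0,"dx":0,"dy":0.7,"dz":-55,"gripper":0.15},{"ax":0,"ay":0,"az":0,"dx":0,"dy":0.7,"dz":-62,"gripper":0.15},{"ax":0,"ay":0,"az":0,"dx":0,"dy":0.7,"dz":-65,"gripper":0.15},{"ax":0,"ay":0,"az":0,"dx":0,"dy":0.7,"dz":-65,"gripper":0.15}]' 30
python3 -m jog '[{"ax":0,"ay":0,"az":0,"dx":7,"dy":1.2,"dz":0,"gripper":0.15},{"ax":0,"ay":0,"az":0,"dx":17,"dy":3,"dz":0,"gripper":0.15},{"ax":0,"ay":0,"az":0,"dx":27,"dy":4.8,"dz":0,"gripper":0.15},{"ax":0,"ay":0,"az":0,"dx":37,"dy":6.6,"dz":0,"gripper":0.15},{"ax":0,"ay":0,"az":0,"dx":43,"dy":7.7,"dz":0,"gripper":0.15},{"ax":0,"ay":0,"az":0,"dx":43,"dy":7.7,"dz":0,"gripper":0.15}]' 30
```

```text
time: 29.6
ee_pos: [0.4376, -0.0205, 0.0182]
tool_rot: [[0.985, 0.174, -0.0], [0.174, -0.985, -0.0], [-0.0, 0.0, -1.0]]
wrist_force: [-0.6, 0.4, -2.8]
grip_width: 0.291
gripper_force: 30.0
time: 30.2
ee_pos: [0.4814, -0.0124, 0.0181]
tool_rot: [[0.985, 0.174, 0.001], [0.174, -0.985, -0.0], [0.001, 0.0, -1.0]]
wrist_force: [0.4, -0.7, -2.9]
grip_width: 0.287
gripper_force: 30.0
```

```bash
python3 -m jog '[{"ax":0,"ay":0,"az":0,"dx":7,"dy":1.2,"dz":0,"gripper":0.15},{"ax":0,"ay":0,"az":0,"dx":18,"dy":3.2,"dz":0,"gripper":0.15},{"ax":0,"ay":0,"az":0,"dx":30,"dy":5.3,"dz":0,"gripper":0.15},{"ax":0,"ay":0,"az":0,"dx":42,"dy":7.5,"dz":0,"gripper":0.15},{"ax":0,"ay":0,"az":0,"dx":54,"dy":9.6,"dz":0,"gripper":0.15},{"ax":0,"ay":0,"az":0,"dx":62,"dy":11,"dz":0,"gripper":0.15},{"ax":0,"ay":0,"az":0,"dx":65,"dy":11.5,"dz":0,"gripper":0.15},{"ax":0,"ay":0,"az":0,"dx":65,"dy":11.5,"dz":-1,"gripper":0.15},{"ax":0,"ay":0,"az":0,"dx":65,"dy":11.5,"dz":-1.5,"gripper":0.15},{"ax":0,"ay":0,"az":0,"dx":65,"dy":11.5,"dz":-1.5,"gripper":0.15}]' 30
python3 -m jog '[{"ax":0,"ay":0,"az":0,"dx":0,"dy":0,"dz":0,"gripper":0.5},{"ax":0,"ay":0,"az":0,"dx":0,"dy":0,"dz":0,"gripper":0.5},{"ax":0,"ay":0,"az":0,"dx":0,"dy":0,"dz":0,"gripper":0.5},{"ax":0,"ay":0,"az":0,"dx":0,"dy":0,"dz":0,"gripper":0.5},{"ax":0,"ay":0,"az":0,"dx":0,"dy":0,"dz":20,"gripper":0.5},{"ax":0,"ay":0,"az":0,"dx":0,"dy":0,"dz":50,"gripper":0.5},{"ax":0,"ay":0,"az":0,"dx":0,"dy":0,"dz":85,"gripper":0.5},{"ax":0,"ay":0,"az":0,"dx":0,"dy":0,"dz":104,"gripper":0.5},{"ax":0,"ay":0,"az":0,"dx":0,"dy":0,"dz":104,"gripper":0.5},{"ax":0,"ay":0,"az":0,"dx":0,"dy":0,"dz":104,"gripper":0.5}]' 30
python3 - <<'E'
from h import *
import cv2
s=robot.sense();print(s["ee_pos"])
a=imaging.camera("wrist")
h=cv2.cvtColor(a,cv2.COLOR_RGB2HSV);m=(((h[...,0]<6)|(h[...,0]>174))&(h[...,1]>170)&(h[...,2]>60)).astype(np.uint8)
n,l,st,c=cv2.connectedComponentsWithStats(m);i=1+np.argmax(st[1:,4]);b=st[i];print(b,onz("wrist",(b[0]+b[2]/2,b[1]+b[3]/2),.068,s))
E
```

```text
time: 31.2
ee_pos: [0.5457, -0.001, 0.0172]
tool_rot: [[0.985, 0.174, 0.001], [0.174, -0.985, -0.0], [0.001, 0.0, -1.0]]
wrist_force: [1.4, 2.8, 3.8]
grip_width: 0.29
gripper_force: 30.0
time: 32.2
ee_pos: [0.5453, -0.0011, 0.1203]
tool_rot: [[0.985, 0.174, -0.0], [0.174, -0.985, -0.0], [-0.0, 0.0, -1.0]]
wrist_force: [0.7, -0.1, 0.1]
grip_width: 0.502
gripper_force: 0.0
[ 0.54525324 -0.00107732  0.12031175]
[305 224  35  34 601] [ 5.46103142e-01 -1.47222421e-05  6.80000000e-02]
```

Red is back within about 1 mm of its place. Now blue, at (0.455, -0.199).

```bash
python3 -m jog '[{"ax":0,"ay":0,"az":0,"dx":-8,"dy":-15,"dz":0,"gripper":0.5},{"ax":0,"ay":0,"az":0,"dx":-21,"dy":-45,"dz":0,"gripper":0.5},{"ax":0,"ay":0,"az":0,"dx":-35,"dy":-75,"dz":0,"gripper":0.5},{"ax":0,"ay":0,"az":0,"dx":-49,"dy":-105,"dz":0,"gripper":0.5},{"ax":0,"ay":0,"az":0,"dx":-63,"dy":-135,"dz":0,"gripper":0.5},{"ax":0,"ay":0,"az":0,"dx":-77,"dy":-165,"dz":0,"gripper":0.5},{"ax":0,"ay":0,"az":0,"dx":-86,"dy":-185,"dz":0,"gripper":0.5},{"ax":0,"ay":0,"az":0,"dx":-90.5,"dy":-198,"dz":0,"gripper":0.5},{"ax":0,"ay":0,"az":0,"dx":-90.5,"dy":-198,"dz":0,"gripper":0.5},{"ax":0,"ay":0,"az":0,"dx":-90.5,"dy":-198,"dz":0,"gripper":0.5}]' 10
python3 - <<'E'
from h import *
import cv2
s=robot.sense();print(s["ee_pos"])
a=imaging.camera("wrist");cv2.imwrite("pics/w11.png",a[:,:,::-1])
h=cv2.cvtColor(a,cv2.COLOR_RGB2HSV);m=((h[...,0]>100)&(h[...,0]<125)&(h[...,1]>150)&(h[...,2]>60)).astype(np.uint8)
n,l,st,c=cv2.connectedComponentsWithStats(m)
for i in np.argsort(-st[1:,4])[:3]+1: b=st[i];print(b,onz("wrist",(b[0]+b[2]/2,b[1]+b[3]/2),.063,s)[:2])
E
```

```text
time: 33.25
ee_pos: [0.4549, -0.1988, 0.1203]
tool_rot: [[0.985, 0.173, -0.001], [0.173, -0.985, 0.0], [-0.001, -0.001, -1.0]]
wrist_force: [-0.1, -0.1, -0.2]
grip_width: 0.499
gripper_force: 0.0
[ 0.45486504 -0.19882344  0.12027888]
[306 222  35  34 601] [ 0.45607806 -0.19845824]
[318 219   7   2  10] [ 0.47098741 -0.19424189]
[327 218   4   4   9] [ 0.47200507 -0.20002318]
```

```bash
python3 -m jog '[{"ax":0,"ay":0,"az":0,"dx":0.5,"dy":0,"dz":-30,"gripper":0.5},{"ax":0,"ay":0,"az":0,"dx":0.5,"dy":0,"dz":-60,"gripper":0.5},{"ax":0,"ay":0,"az":0,"dx":0.5,"dy":0,"dz":-88,"gripper":0.5},{"ax":0,"ay":0,"az":0,"dx":0.5,"dy":0,"dz":-104,"gripper":0.5},{"ax":0,"ay":0,"az":0,"dx":0.5,"dy":0,"dz":-109,"gripper":0.5},{"ax":0,"ay":0,"az":0,"dx":0.5,"dy":0,"dz":-109,"gripper":0.3},{"ax":0,"ay":0,"az":0,"dx":0.5,"dy":0,"dz":-109,"gripper":0.2},{"ax":0,"ay":0,"az":0,"dx":0.5,"dy":0,"dz":-109,"gripper":0.15},{"ax":0,"ay":0,"az":0,"dx":0.5,"dy":0,"dz":-109,"gripper":0.15},{"ax":0,"ay":0,"az":0,"dx":0.5,"dy":0,"dz":-109,"gripper":0.15},{"ax":0,"ay":0,"az":0,"dx":0.5,"dy":0,"dz":-109,"gripper":0.15}]' 10
python3 -m jog '[{"ax":0,"ay":0,"az":0,"dx":0,"dy":0,"dz":0,"gripper":0.15},{"ax":0,"ay":0,"az":0,"dx":0,"dy":0,"dz":0,"gripper":0.15},{"ax":0,"ay":0,"az":0,"dx":0,"dy":0,"dz":15,"gripper":0.15},{"ax":0,"ay":0,"az":0,"dx":0,"dy":0,"dz":40,"gripper":0.15},{"ax":0,"ay":0,"az":0,"dx":0,"dy":0,"dz":65,"gripper":0.15},{"ax":0,"ay":0,"az":0,"dx":0,"dy":0,"dz":72,"gripper":0.15},{"ax":0,"ay":0,"az":0,"dx":0,"dy":0,"dz":72,"gripper":0.15}]' 30
python3 -m jog '[{"ax":0,"ay":0,"az":0,"dx":-1,"dy":15,"dz":0,"gripper":0.15},{"ax":0,"ay":0,"az":0,"dx":-4,"dy":40,"dz":0,"gripper":0.15},{"ax":0,"ay":0,"az":0,"dx":-7,"dy":70,"dz":0,"gripper":0.15},{"ax":0,"ay":0,"az":0,"dx":-10,"dy":100,"dz":0,"gripper":0.15},{"ax":0,"ay":0,"az":0,"dx":-13,"dy":130,"dz":0,"gripper":0.15},{"ax":0,"ay":0,"az":0,"dx":-15,"dy":155,"dz":0,"gripper":0.15},{"ax":0,"ay":0,"az":0,"dx":-17,"dy":170,"dz":0,"gripper":0.15},{"ax":0,"ay":0,"az":0,"dx":-17.5,"dy":178.5,"dz":0,"gripper":0.15},{"ax":0,"ay":0,"az":0,"dx":-17.5,"dy":178.5,"dz":0,"gripper":0.15},{"ax":0,"ay":0,"az":0,"dx":-17.5,"dy":178.5,"dz":0,"gripper":0.15}]' 30
```

```text
time: 34.4
ee_pos: [0.456, -0.1992, 0.0125]
tool_rot: [[0.985, 0.174, 0.001], [0.174, -0.985, -0.001], [0.001, 0.001, -1.0]]
wrist_force: [0.6, 2.2, 6.8]
grip_width: 0.29
gripper_force: 10.0
time: 35.1
ee_pos: [0.4558, -0.1993, 0.0843]
tool_rot: [[0.985, 0.174, 0.002], [0.174, -0.985, -0.001], [0.001, 0.001, -1.0]]
wrist_force: [-0.3, -0.4, -2.4]
grip_width: 0.288
gripper_force: 30.0
time: 36.1
ee_pos: [0.4379, -0.0207, 0.0833]
tool_rot: [[0.985, 0.174, -0.001], [0.174, -0.985, -0.0], [-0.001, -0.0, -1.0]]
wrist_force: [0.3, -0.4, -1.7]
grip_width: 0.286
gripper_force: 30.0
```

```bash
python3 -m jog '[{"ax":0,"ay":0,"az":0,"dx":0,"dy":0,"dz":-20,"gripper":0.15},{"ax":0,"ay":0,"az":0,"dx":0,"dy":0,"dz":-40,"gripper":0.15},{"ax":0,"ay":0,"az":0,"dx":0,"dy":0,"dz":-55,"gripper":0.15},{"ax":0,"ay":0,"az":0,"dx":0,"dy":0,"dz":-62,"gripper":0.15},{"ax":0,"ay":0,"az":0,"dx":0,"dy":0,"dz":-65,"gripper":0.15},{"ax":0,"ay":0,"az":0,"dx":0,"dy":0,"dz":-65,"gripper":0.15}]' 30
python3 -m jog '[{"ax":0,"ay":0,"az":0,"dx":7,"dy":1.2,"dz":0,"gripper":0.15},{"ax":0,"ay":0,"az":0,"dx":17,"dy":3,"dz":0,"gripper":0.15},{"ax":0,"ay":0,"az":0,"dx":27,"dy":4.8,"dz":0,"gripper":0.15},{"ax":0,"ay":0,"az":0,"dx":37,"dy":6.6,"dz":0,"gripper":0.15},{"ax":0,"ay":0,"az":0,"dx":47,"dy":8.5,"dz":0,"gripper":0.15},{"ax":0,"ay":0,"az":0,"dx":56,"dy":10,"dz":0,"gripper":0.15},{"ax":0,"ay":0,"az":0,"dx":61,"dy":11,"dz":0,"gripper":0.15},{"ax":0,"ay":0,"az":0,"dx":61,"dy":11,"dz":-1,"gripper":0.15},{"ax":0,"ay":0,"az":0,"dx":61,"dy":11,"dz":-1.5,"gripper":0.15},{"ax":0,"ay":0,"az":0,"dx":61,"dy":11,"dz":-1.5,"gripper":0.15}]' 30
python3 -m jog '[{"ax":0,"ay":0,"az":0,"dx":0,"dy":0,"dz":0,"gripper":0.5},{"ax":0,"ay":0,"az":0,"dx":0,"dy":0,"dz":0,"gripper":0.5},{"ax":0,"ay":0,"az":0,"dx":0,"dy":0,"dz":0,"gripper":0.5},{"ax":0,"ay":0,"az":0,"dx":0,"dy":0,"dz":0,"gripper":0.5},{"ax":0,"ay":0,"az":0,"dx":0,"dy":0,"dz":20,"gripper":0.5},{"ax":0,"ay":0,"az":0,"dx":0,"dy":0,"dz":50,"gripper":0.5},{"ax":0,"ay":0,"az":0,"dx":0,"dy":0,"dz":90,"gripper":0.5},{"ax":0,"ay":0,"az":0,"dx":0,"dy":0,"dz":130,"gripper":0.5},{"ax":0,"ay":0,"az":0,"dx":0,"dy":0,"dz":142,"gripper":0.5},{"ax":0,"ay":0,"az":0,"dx":0,"dy":0,"dz":142,"gripper":0.5}]' 30
python3 - <<'E'
from h import *
import cv2
s=robot.sense();print(s["ee_pos"])
a=imaging.camera("wrist");sd=imaging.camera("side")
h=cv2.cvtColor(a,cv2.COLOR_RGB2HSV);R=h[...,0]
for m in (((R<6)|(R>174)),((R>100)&(R<125))):
  n,l,st,c=cv2.connectedComponentsWithStats((m&(h[...,1]>150)&(h[...,2]>60)&(np.arange(640)[None]<420)).astype(np.uint8))
  i=1+np.argmax(st[1:,4]);b=st[i];print(b,onz("wrist",(b[0]+b[2]/2,b[1]+b[3]/2),.068,s))
cv2.imwrite("pics/w12.png",np.hstack([cv2.resize(a,(440,330)),cv2.resize(sd[150:390,220:480,::-1],(358,330),interpolation=cv2.INTER_CUBIC)]))
E
```

```text
time: 36.7
ee_pos: [0.4381, -0.0209, 0.0187]
tool_rot: [[0.985, 0.173, -0.0], [0.173, -0.985, -0.0], [-0.0, 0.0, -1.0]]
wrist_force: [0.0, -0.2, -2.7]
grip_width: 0.29
gripper_force: 30.0
time: 37.7
ee_pos: [0.4994, -0.0095, 0.0175]
tool_rot: [[0.985, 0.174, 0.001], [0.174, -0.985, -0.0], [0.001, 0.0, -1.0]]
wrist_force: [2.4, 2.2, 3.8]
grip_width: 0.287
gripper_force: 30.0
time: 38.7
ee_pos: [0.4997, -0.0097, 0.1609]
tool_rot: [[0.985, 0.174, 0.004], [0.174, -0.985, -0.001], [0.003, 0.001, -1.0]]
wrist_force: [-1.4, 0.1, -1.0]
grip_width: 0.499
gripper_force: 0.0
[ 0.49970339 -0.00967479  0.16092406]
[306 161  32  32 515] [ 5.46023108e-01 -2.10298577e-04  6.80000000e-02]
[308 215  30  30 448] [ 0.49990354 -0.00922041  0.068     ]
```

View pics/w12.png

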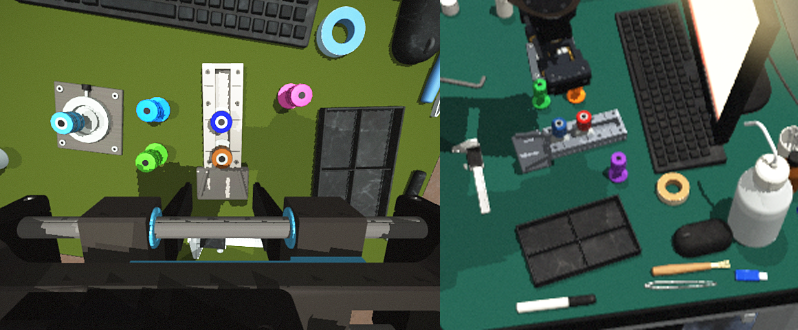

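Blue and red stand in the front and middle places, each measured within about 1 mm of its start. Brass is in the nest (the left half just has its colour channels swapped), the innermost place is free and the bystanders are undisturbed. The arm is clear, so I'll hand in.

```bash
python3 -c "
from workcell import robot
print(robot.sign_off())"
```

```text
the job is handed in; nothing more can be done
None
```

The job is handed in with no verdict returned: brass is seated upright in the nest, red and blue are back in the rail within about 1 mm of where they stood, the innermost place is free, and the jar, marker and tape roll were not touched.

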